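Refill the banana ripening tray and set its timer

ROBOT

A 6-joint arm with a two-finger parallel gripper is mounted at the origin on the work surface. World frame = base frame: x ahead of the robot, y to its left, z up, the work surface at z = 0. Lengths are in m, angles in rad, forces in N, time in s.
With the tool pointing down it reaches from about 0.375 to 0.9 m from the base axis. Payload 3.1 kg.
Tool frame: the origin (TCP) lies midway between the tips of the shut fingers; the grasp point (between the pads) lies 19 mm behind it; z points along the fingers, y is the direction in which the jaws open and shut (so a half turn about z gives the same grasp; the last joint's range is limited). The gripper opens to 87 mm and grips with 3 to 60 N. Pads are 19 mm wide; open, the fingers measure 117 mm over their backs; the gripper's body (75 mm by 190 mm) begins 51 mm behind the grasp point.
Start: joints at [-1.49, 0.527, 1.433, -0, 1.181, -0.178], TCP at [0.16, -0.604, 0.223] pointing down, gripper open.
Joint ranges: [-3.08, 3.08], [-0.75, 2.2], [0.22, 2.44], [-1.43, 4.57], [0, 2.65], [-2.85, 2.85]. Speed limits (rad/s): [2.79, 2.79, 3.14, 3.14, 3.14, 3.14].

INTERFACE

Orientations are given as a unit quaternion [x, y, z, w].
In Python, from rig import robot gives the robot as it stands.
- The arm moves only by the tool move_arm, never from a script. Its argument "rows" is one flat list of numbers, 7 for each row, row after row: the shift along the world's x, y, z in mm, then the turn, a rotation vector about the world's x, y, z in rad, then the closure, from 0 (fully open) to 1 (shut). A call has 1 to 12 rows; each row shifts and turns the commanded pose from where the row before left it; what a row does not reach is not made up. A row lasts 1/10 s, in which the tool goes at most 50 mm and 8.59 degrees, less where a joint would pass 70% of its speed; a pose out of reach is approached as far as the arm can. A call with a gripper value outside its range is refused whole. The fingers move at their own pace and stop on an object; "grip_force" is the grip in N (left out, the last holds). Time passes only in rows, so rows that do not move let the fingers close. It gives the time, the measured TCP pose, the force and the opening at its end, in the units of the state.
- robot.get_obs(): the state, without advancing time (a new reading comes with each control period).
- robot.camera(name): name is "scene" or "top" or "wrist"; returns a dict with "color" (384x512x3 uint8, red, green, blue), "z_map" (384x512 float32, m along the optical axis (not along the pixel's ray), 0 where there is no reading), "camera_matrix" (3x3 intrinsics, pixels), "distortion" ([k1, k2, p1, p2, k3] as OpenCV has them; the pictures are not rectified), "R" (3x3) and "t" (3): a world point X has camera coordinates R X + t; the wrist camera has in their place "tool_from_camera" (4x4, takes a point from camera to tool coordinates, whose origin is the TCP and whose axes are the flange's). Camera axes: x right, y down, z forward; pixel columns grow to the right and rows downward; lengths in m; the calibration is good to about 2 mm. A picture is of the moment at which its call begins: read the wrist's pose just before it.
- robot.hand_in(): hands the job in, once; it reports no verdict.
Trained networks look in the newest picture that a camera, given by its name, has taken for a name from the list of things; names that differ only in an ending like _2 or _b are one class to them, and where a whole thing is asked for, a point or a joint stands for the part that bears it (a point fixed in the world has none). Each returns a list of dicts, best first, with "conf" (0 to 1); they miss things now and then, are a little off and sometimes report something else, mostly with a low value. They report only what shows in the picture. A call takes as long as a camera call.
- robot.search_frame(camera, thing): "at" ([column, row] in pixels, amid what is visible of it).
- robot.spot_point(camera, thing): "at" ([column, row] in pixels: a listed point, or the origin of a listed thing).
The state is a dict: "time": time; "q": joint angles; "joint_velocities": joint speeds; "joint_torque": joint torques, N m; "position": TCP position; "tool_rot": TCP orientation; "ft_force": force on the tool from outside, world axes, zero at the start; "moment": the same for the moment, N m; "grip_width": finger opening in m.
Only numpy, scipy, OpenCV 4.12 (cv2) and the standard library are available. Lean on these libraries where they do the work, as an engineer would, in place of code of your own. Each camera call takes 0.05 s, during which the arm holds its last target.

TASK

Clear the ripe yellow bananas out of the ripening tray into the cardboard sale tray first, then lay every green banana in the ripening tray, flat on its floor, not stacked and pointing roughly front to back so that the keeper bar will cross them. Then swing the pink keeper bar shut until it snaps into its latch, and last turn the black inner knob of the timer so that its white pointer stands at the green mark, without shifting the grey outer knob. Leave the other goods on the counter where they are.

Things in the scene. Friction and masses are not known exactly. Their poses are not given: they have to be found in the camera images.
- tray: Ripening tray, fixed: white walls on a base 186 (x) by 296 (y) mm. Origin: centre of its underside, on the table; x front to back (away from robot), z up. Inside 170 (x) by 280 (y) mm, floor at z 20 mm, walls 6 mm thick, rim at z 50 mm. Outside its ends on x = 0: keeper bar's hinge post at y +165 mm (30 mm across, 78 mm high), latch post at y -181 mm (46 by 28 mm, 79 mm high).
- keeper (a joint): Keeper bar, pink, 322 by 14 mm, swings level about an upright hinge, 65 to 75 mm above the table. 0 = shut along the tray's middle (towards its -y), end in the latch; grows (rad) as it swings to the tray's +x, along which it points at 1.57. Stays where left (0.1 N m). Latch: from 0.07 rad a spring plunger resists with up to about 15 N at the handle; past 0.035 it snaps home to a stop at 0.
- keeper_handle (a point): Middle of the graspable part of the bar's handle: a black upright round knob 18 mm across, on the bar 165 mm from the hinge, from 75 to 117 mm above the table; this point is 100 mm above the table.
- keeper_hinge (a point): Point on the keeper bar's hinge axis, 70 mm above the table.
- basket: Open cardboard sale tray with pink end strips, fixed, outside 160 (x) by 170 (y) by 50 mm high, walls and floor 5 mm. Origin: centre of its underside, on the table; z up.
- timer_box: White timer box, fixed, 130 by 130 by 40 mm high, with two concentric knobs on top. Origin: centre of its underside; z up. Black ticks lie around the knobs and one wide green mark on its -y side.
- hours (a joint): Inner knob: black bar grip 42 mm long, 16 wide, 28 tall (64 to 92 mm above the table), white pointer stripe on top from its centre to one end. Value in rad, growing clockwise seen from above; at 0 the pointer points along the timer box's +x, at 1.6 at the green mark. Stays where left (friction 0.06 N m); stops at -0.8 and 2.6.
- hours_grip (a point): Point on the shared axis of both knobs, inside the inner knob's bar grip, 84 mm above the table; its x axis lies along the bar grip towards the pointer end.
- warmth (a joint): Outer knob (warmth): a grey ribbed disc 78 mm across, from 41 to 54 mm above the table, under and around the inner knob (whose bar starts 10 mm above it), with an orange mark. Value in rad, clockwise; it turns very easily (0.02 N m).
- warmth_mark (a point): The orange mark on top of the outer knob, 32 mm from the axis.
- green0: Green finger banana, loose, about 114 mm long and 28 mm thick, slightly curved, 90 g, lying flat at first on the table to the left of the tray. May be absent (None). Origin: the middle of the fruit, half its thickness (14 mm) above what it lies on; x lies along it (stem at +x), its ends bend 11 mm towards -y, z up or down.
- green1: Green finger banana, loose, about 114 mm long and 28 mm thick, slightly curved, 90 g, lying flat at first on the table to the left of the tray. May be absent (None). Origin: the middle of the fruit, half its thickness (14 mm) above what it lies on; x lies along it (stem at +x), its ends bend 11 mm towards -y, z up or down.
- green2: Green finger banana, loose, about 114 mm long and 28 mm thick, slightly curved, 90 g, lying flat at first on the table to the left of the tray. May be absent (None). Origin: the middle of the fruit, half its thickness (14 mm) above what it lies on; x lies along it (stem at +x), its ends bend 11 mm towards -y, z up or down.
- green3: Green finger banana, loose, about 114 mm long and 28 mm thick, slightly curved, 90 g, lying flat at first on the table to the left of the tray. May be absent (None). Origin: the middle of the fruit, half its thickness (14 mm) above what it lies on; x lies along it (stem at +x), its ends bend 11 mm towards -y, z up or down.
- ripe0: Ripe yellow finger banana, loose, same size, shape and origin as the green ones, lying at first in the ripening tray. May be absent (None).
- ripe1: Ripe yellow finger banana, loose, same size, shape and origin as the green ones, lying at first in the ripening tray. May be absent (None).
- ripe2: Ripe yellow finger banana, loose, same size, shape and origin as the green ones, lying at first in the ripening tray. May be absent (None).
- papaya: Yellow papaya standing, 118 mm high, 92 mm across; not part of the job, leave it alone. Origin: centre of its underside.
- pen_cup: Blue cup, 90 mm high, 72 mm across; not part of the job, leave it alone. Origin: centre of its underside.
- tape: Roll of brown tape, 90 mm across, 45 mm high; not part of the job, leave it alone. Origin: centre of its underside.
- honey: Amber jar, 90 mm high, 68 mm across; not part of the job, leave it alone. Origin: centre of its underside.

How it is judged:
By the outcome, as a careful person would: the job done as asked, in the order asked, and still so for the second after the job is handed in, with the robot touching nothing.
Of green0, green1, green2, green3 only 2 to 4 are there at a start; the rules pass over those that are not, and their reading is None.
Of ripe0, ripe1, ripe2 only 2 to 3 are there at a start; the rules pass over those that are not, and their reading is None.
At some moment in a run one of green0, green1, green2, green3, ripe0, ripe1, ripe2 may be knocked a few centimetres aside while the robot is not near it.
Once in a run the grip may slacken for a moment while it holds something.
It also fails if it takes over 210 s, if anything falls off the work surface, if the arm or the gripper's body presses on something with over 40 N, if the wrist force passes 120 N, or if a joint passes its speed limit or range.

## Working session

There is one attempt and no reset: what is moved stays moved. The work goes in short steps, Python scripts to look and compute and a tool call to move; the robot and the scene stay as the last step left them, time stands still between calls to the robot, and variables do not carry over. Pictures are saved under pics/ and viewed, and the job is handed in when it is done.

Besides the shell and the picture viewer there is one more tool, called after "Request:" as name(argument=value, ...) on one line, values as JSON. move_arm: Moves the arm, as the interface text tells. Its arguments: {"type":"object","properties":{"rows":{"type":"array","items":{"type":"number"}},"grip_force":{"type":"number"}},"required":["rows"]}

```bash
ls; mkdir -p pics; python3 - <<'E'
from rig import robot
import cv2
o=robot.get_obs();print(o)
for n in ["scene","top","wrist"]:
    c=robot.camera(n);cv2.imwrite(f"pics/a_{n}.png",c["color"][:,:,::-1])
    print(n,c["camera_matrix"],c["distortion"],c.get("R"),c.get("t"),c.get("tool_from_camera"))
E
```

```text
pics
{'time': 0.0, 'q': array([-1.49050815e+00,  5.28476957e-01,  1.43393518e+00, -1.83302762e-05,
        1.18136117e+00, -1.78524507e-01]), 'joint_velocities': array([-0.00048746,  0.00100705,  0.00024744, -0.00130422, -0.00075919,
       -0.00075608]), 'joint_torque': array([-1.20648743e-03, -4.40054941e+01, -1.76594013e+01,  6.32567424e-02,
        5.82133967e-02, -1.57995587e-04]), 'position': array([ 0.15990615, -0.60342937,  0.22155454]), 'tool_rot': array([ 9.91637638e-01,  1.29048855e-01,  4.50684404e-05, -1.08942766e-03]), 'ft_force': array([-0.8524944 , -0.1355874 , -0.98547932]), 'moment': array([ 0.03662205, -0.03249806,  0.00937495]), 'grip_width': 0.08698690354531924}
scene [[386.72516764   0.         258.34932458]
 [  0.         386.72516764 190.39958035]
 [  0.           0.           1.        ]] [-0.00552007  0.          0.          0.          0.        ] [[ 0.15519244  0.98785015  0.00820945]
 [ 0.82754371 -0.12546062 -0.54720293]
 [-0.53952453  0.09171544 -0.83695971]] [-0.16215249 -0.38263493  1.49603039] None
top [[448.92147804   0.         257.64710812]
 [  0.         448.92147804 191.25181632]
 [  0.           0.           1.        ]] [-0.00556383  0.          0.          0.          0.        ] [[ 1.48217073e-02 -9.99890092e-01  3.47889715e-04]
 [-9.95142691e-01 -1.47851976e-02 -9.73263677e-02]
 [ 9.73208143e-02  1.09634303e-03 -9.95252459e-01]] [0.09688133 0.5375821  1.54815416] None
wrist [[267.25241855   0.         248.58606569]
 [  0.         267.25241855 193.675169  ]
 [  0.           0.           1.        ]] [-0.06374373  0.          0.          0.          0.        ] None None [[ 1.81666236e-04 -9.60435487e-01 -2.78502499e-01  7.58865936e-02]
 [ 9.99999758e-01 -1.24404903e-05  6.95198361e-04  2.79670606e-04]
 [-6.71157884e-04 -2.78502558e-01  9.60435253e-01 -1.61745716e-01]
 [ 0.00000000e+00  0.00000000e+00  0.00000000e+00  1.00000000e+00]]
```

View pics/a_top.png

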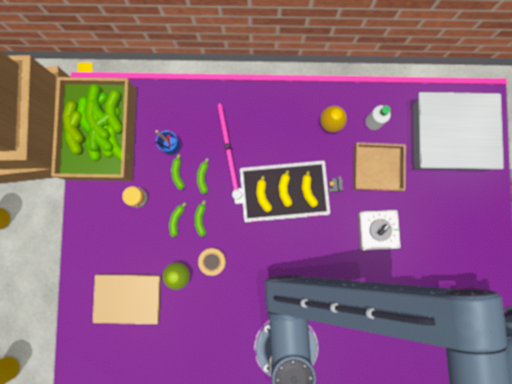

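View pics/a_scene.png

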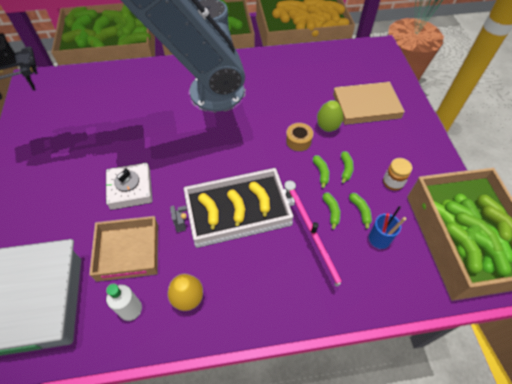

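```bash
cat > h.py <<'E'
import numpy as np, cv2
from rig import robot
from scipy.spatial.transform import Rotation as Rot
def ray(c,px,obs=None):
    u=cv2.undistortPoints(np.array([[px]],float),c["camera_matrix"],c["distortion"])[0,0]
    d=np.array([u[0],u[1],1.0])
    if "R" in c and c.get("R") is not None:
        R=c["R"];return -R.T@c["t"],R.T@d
    T=c["tool_from_camera"];Rw=Rot.from_quat(obs["tool_rot"]).as_matrix()
    return Rw@T[:3,3]+obs["position"],Rw@T[:3,:3]@d
def atz(c,px,z,obs=None):
    o,d=ray(c,px,obs);return o+d*(z-o[2])/d[2]
def dep(c,px,obs=None):
    o,d=ray(c,px,obs);x,y=np.round(px).astype(int);return o+d*float(c["z_map"][y,x])
def project(c,X):
    R=c["R"];p,_=cv2.projectPoints(np.array(X,float).reshape(-1,1,3),cv2.Rodrigues(R)[0],c["t"],c["camera_matrix"],c["distortion"]);return p[:,0]
E
python3 - <<'E'
from h import *
np.set_printoptions(precision=4,suppress=True)
Z=dict(tray=0,keeper_handle=.1,keeper_hinge=.07,basket=0,timer_box=0,hours_grip=.084,warmth_mark=.054,green0=.014,ripe0=.034,papaya=0,pen_cup=0,tape=0,honey=0)
for cam in ["top","scene"]:
    c=robot.camera(cam)
    for n,z in Z.items():
        for r in robot.spot_point(cam,n)[:5]:
            if r["conf"]>.2: print(cam,n,round(r["conf"],2),np.round(r["at"],1),atz(c,r["at"],z),dep(c,r["at"]))
E
```

```text
top tray 0.78 [284.5 189.5] [0.5463 0.0092 0.    ] [0.542  0.0117 0.0427]
top keeper_handle 0.87 [228.5 146.4] [0.6795 0.2054 0.1   ] [0.6767 0.2044 0.114 ]
top keeper_hinge 0.71 [237.4 192.5] [0.5265 0.1737 0.07  ] [0.5261 0.1735 0.0739]
top keeper_hinge 0.22 [203.  176.2] [0.5807 0.2925 0.07  ] [0.5872 0.2986 0.0205]
top basket 0.68 [377.6 164.6] [ 0.6411 -0.3241  0.    ] [ 0.6402 -0.3226  0.0056]
top timer_box 0.94 [378.6 231.6] [ 0.4016 -0.3249  0.    ] [ 0.4005 -0.2989  0.097 ]
top hours_grip 0.62 [379.9 225.3] [ 0.4218 -0.307   0.084 ] [ 0.4226 -0.3159  0.0512]
top hours_grip 0.3 [213.5 263.8] [0.2859 0.248  0.084 ] [0.2837 0.2512 0.0503]
top warmth_mark 0.74 [198.1 221. ] [0.428  0.3071 0.054 ] [0.4289 0.311  0.0249]
top warmth_mark 0.55 [378.7 219.5] [ 0.4423 -0.3112  0.054 ] [ 0.4423 -0.3112  0.0542]
top warmth_mark 0.32 [227.  147.6] [0.6843 0.2137 0.054 ] [0.674  0.2099 0.1069]
top green0 0.79 [198.1 218.2] [0.439  0.3127 0.014 ] [0.4387 0.3113 0.024 ]
top green0 0.75 [178.2 215.5] [0.4475 0.3829 0.014 ] [0.4471 0.3812 0.0237]
top green0 0.7 [172.4 173.8] [0.595  0.4082 0.
[... 1717 characters left out ...]
0.62 [350.5 169.2] [0.4479 0.4024 0.014 ] [0.4563 0.3973 0.0264]
scene ripe0 0.58 [211.6 210.2] [ 0.5472 -0.0648  0.034 ] [ 0.5553 -0.0643  0.0477]
scene ripe0 0.55 [237.7 204.5] [0.5391 0.0155 0.034 ] [0.5478 0.0149 0.0483]
scene ripe0 0.52 [259.9 197.1] [0.523  0.0866 0.034 ] [0.5291 0.0855 0.0439]
scene papaya 0.67 [186.3 301.9] [ 0.8035 -0.1598  0.    ] [ 0.8308 -0.1492  0.0827]
scene pen_cup 0.78 [378.  238.8] [0.7005 0.4165 0.    ] [0.722  0.3953 0.0502]
scene tape 0.74 [298.9 141.9] [0.2959 0.2621 0.    ] [0.3313 0.2502 0.0433]
scene honey 0.67 [392.6 180.8] [0.5049 0.5323 0.    ] [0.5345 0.5067 0.0479]
scene honey 0.42 [211.5 208. ] [ 0.519  -0.0658  0.    ] [ 0.5469 -0.064   0.0463]
```

```bash
cat >> h.py <<'E'
np.set_printoptions(precision=4,suppress=True)
RNG=dict(ripe=((20,130,110),(34,255,255)),green=((38,110,50),(75,255,255)))
def blobs(c,kind,z,roi=None,obs=None,amin=60):
    hsv=cv2.cvtColor(c["color"],cv2.COLOR_RGB2HSV)
    m=cv2.inRange(hsv,*[np.array(v) for v in RNG[kind]])
    n,l,s,ce=cv2.connectedComponentsWithStats(m)
    out=[]
    for i in range(1,n):
        if s[i,4]<amin: continue
        ys,xs=np.where(l==i)
        px=np.stack([xs,ys],1).astype(float)
        u=cv2.undistortPoints(px[:,None],c["camera_matrix"],c["distortion"])[:,0]
        o,_=ray(c,[0,0],obs)
        if c.get("R") is not None: M=c["R"].T
        else: M=Rot.from_quat(obs["tool_rot"]).as_matrix()@c["tool_from_camera"][:3,:3]
        d=np.c_[u,np.ones(len(u))]@M.T
        P=o+d*((z-o[2])/d[:,2])[:,None]
        P=P[:,:2]
        if roi and not(roi[0]<P[:,0].mean()<roi[1] and roi[2]<P[:,1].mean()<roi[3]): continue
        (cx,cy),(w,h),a=cv2.minAreaRect((P*1000).astype(np.float32))
        m_=P.mean(0);C=np.cov((P-m_).T);w_,v=np.linalg.eigh(C);ax=v[:,1];ax=ax*np.sign(ax[0])
        t=(P-m_)@ax;nn=(P-m_)@np.array([-ax[1],ax[0]])
        # middle section centre
        L=t.max()-t.min();tm=(t.max()+t.min())/2
        k=abs(t-tm)<.012
        mid=m_+ax*tm+np.array([-ax[1],ax[0]])*((nn[k].max()+nn[k].min())/2)
        wd=nn[k].max()-nn[k].min()
        out.append(dict(mean=m_,mid=mid,ang=np.degrees(np.arctan2(ax[1],ax[0])),L=L,w=wd,area=len(P),px=px.mean(0),touch=bool(px[:,0].min()<2 or px[:,0].max()>509 or px[:,1].min()<2 or px[:,1].max()>381)))
    return out
def show(bl):
    for b in bl: print("mean",b["mean"],"mid",b["mid"],"ang %.1f L %.3f w %.3f"%(b["ang"],b["L"],b["w"]),"px",b["px"].round(),b["touch"])
E
python3 - <<'E'
from h import *
for cam in ["top","scene"]:
    c=robot.camera(cam)
    print(cam);show(blobs(c,"ripe",.034,(.4,.68,-.15,.2)));show(blobs(c,"green",.014,(.35,.68,.25,.48)))
    if cam=="top":
        # tray: white mask
        hsv=cv2.cvtColor(c["color"],cv2.COLOR_RGB2HSV)
        for nm,box,z in [("tray",(225,150,340,230),.05),("timer",(352,200,408,256),.04)]:
            m=cv2.inRange(hsv,np.array((0,0,150)),np.array((180,60,255)))
            mm=np.zeros_like(m);x0,y0,x1,y1=box;mm[y0:y1,x0:x1]=m[y0:y1,x0:x1]
            if nm=="tray": # remove hinge
                mm=cv2.morphologyEx(mm,cv2.MORPH_OPEN,np.ones((2,2)))
            n,l,s,ce=cv2.connectedComponentsWithStats(mm);i=1+np.argmax(s[1:,4])
            ys,xs=np.where(l==i)
            P=np.array([atz(c,[x,y],z)[:2] for x,y in zip(xs,ys)])
            print(nm,s[i],cv2.minAreaRect((P*1000).astype(np.float32)))
        # cardboard
        cv2.imwrite("pics/b_crop.png",cv2.resize(c["color"][100:270,150:420,::-1],None,fx=2.9,fy=2.9,interpolation=cv2.INTER_CUBIC))
E
```

```text
top
mean [0.5435 0.0112] mid [0.5471 0.0179] ang 4.5 L 0.127 w 0.032 px [284. 189.] False
mean [ 0.5417 -0.0712] mid [ 0.543  -0.0645] ang 13.7 L 0.128 w 0.034 px [308. 190.] False
mean [0.5222 0.0879] mid [0.5233 0.0939] ang 13.0 L 0.127 w 0.033 px [262. 195.] False
mean [0.596  0.3931] mid [0.5956 0.398 ] ang 10.8 L 0.109 w 0.024 px [177. 174.] False
mean [0.5845 0.3029] mid [0.5853 0.3064] ang 0.8 L 0.107 w 0.022 px [202. 177.] False
mean [0.4342 0.3073] mid [0.4343 0.3129] ang 2.1 L 0.109 w 0.021 px [200. 220.] False
mean [0.4317 0.3934] mid [0.4325 0.3982] ang -13.8 L 0.109 w 0.025 px [175. 220.] False
tray [ 233  161   98   63 1190] ((531.183349609375, 24.922744750976562), (191.90390014648438, 331.3105163574219), 6.007272243499756)
timer [ 359  210   42   41 1446] ((408.4197082519531, -317.4253845214844), (135.1436767578125, 135.23797607421875), 3.4251675605773926)
scene
mean [0.5214 0.0891] mid [0.5224 0.0957] ang 11.9 L 0.131 w 0.035 px [261. 197.] False
mean [0.5429 0.0123] mid [0.5432 0.0182] ang 4.2 L 0.130 w 0.033 px [237. 206.] False
mean [ 0.5403 -0.0703] mid [ 0.5406 -0.0641] ang 14.2 L 0.130 w 0.033 px [210. 209.] False
mean [0.4309 0.3949] mid [0.4337 0.3997] ang -14.0 L 0.117 w 0.024 px [347. 166.] False
mean [0.433  0.3085] mid [0.4342 0.3135] ang 1.7 L 0.117 w 0.026 px [322. 169.] False
mean [0.5832 0.304 ] mid [0.5832 0.3088] ang 0.6 L 0.113 w 0.026 px [332. 208.] False
mean [0.5959 0.3941] mid [0.5947 0.399 ] ang 9.7 L 0.111 w 0.028 px [362. 208.] False
```

View pics/b_crop.png

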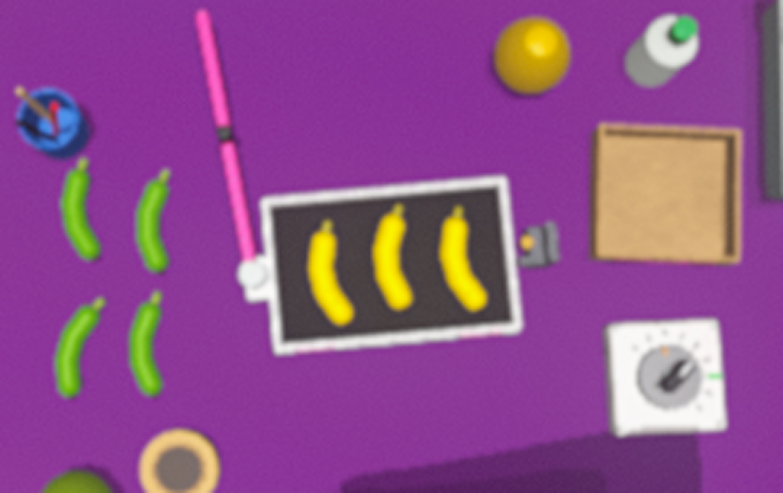

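Request:
move_arm(rows=[30,40,0,0,0,0,0.43,30,40,0,0,0,0,0.43,30,40,0,0,0,0,0.43,30,40,0,0,0,0,0.43,30,40,0,0,0,0,0.43,30,40,0,0,0,0,0.43,30,40,0,0,0,0,0.43,30,40,0,0,0,0,0.43,30,40,0,0,0,0,0.43,30,40,0,0,0,0,0.43,25,40,0,0,0,0,0.43,10,20,0,0,0,0,0.43], grip_force=20)

```text
time: 2.85
position: [0.4968, -0.141, 0.2228]
tool_rot: [0.991, 0.131, 0.001, -0.0]
ft_force: [0.4, -0.4, -0.2]
grip_width: 0.0499
```

```bash
cat > look.py <<'E'
import sys
from h import *
tag=sys.argv[1]
o=robot.get_obs();c=robot.camera("wrist");cv2.imwrite(f"pics/{tag}.png",c["color"][:,:,::-1])
x=Rot.from_quat(o["tool_rot"]).as_matrix()[:,0]
print("t %.2f"%o["time"],"pos",o["position"],"yaw %.1f"%np.degrees(np.arctan2(x[1],x[0])),"w %.4f"%o["grip_width"],"F",o["ft_force"],"q",o["q"])
print("wrist ripe/green")
show(blobs(c,"ripe",.034,None,o,150));show(blobs(c,"green",.034 if "t" in tag else .014,None,o,150))
E
cat > tops.py <<'E'
from h import *
for cam in ["top","scene"]:
    c=robot.camera(cam)
    print(cam);
    print("tray");show(blobs(c,"ripe",.034,(.4,.68,-.15,.2)));show(blobs(c,"green",.034,(.4,.68,-.15,.2)))
    print("basket");show(blobs(c,"ripe",.019,(.54,.74,-.43,-.2)))
    print("table");show(blobs(c,"green",.014,(.35,.68,.22,.48)))
E
python3 look.py c1; python3 tops.py
python3 - <<'E'
from h import *
c=robot.camera("top")
px=np.array([(598,124),(742,128),(738,263),(592,258)])/2.9+[150,100]
P=np.array([atz(c,p,.05)[:2] for p in px]);print(P,P.mean(0))
px=np.array([(262,198),(507,177),(522,330),(276,354)])/2.9+[150,100]
P=np.array([atz(c,p,.05)[:2] for p in px]);print(P,P.mean(0))
E
```

```text
t 2.85 pos [ 0.4968 -0.141   0.2228] yaw 15.0 w 0.0499 F [ 0.4421 -0.3922 -0.2314] q [-0.4938  0.3811  1.7029  0.0012  1.0565  0.8142]
wrist ripe/green
mean [0.5474 0.0133] mid [0.5481 0.0191] ang 4.0 L 0.127 w 0.032 px [141. 107.] False
mean [0.525  0.0903] mid [0.5257 0.0961] ang 12.5 L 0.126 w 0.036 px [ 81. 109.] False
mean [ 0.5458 -0.0689] mid [ 0.5452 -0.0636] ang 13.1 L 0.126 w 0.032 px [204. 124.] False
mean [ 0.3285 -0.046 ] mid [ 0.3286 -0.0417] ang 5.3 L 0.077 w 0.008 px [158. 265.] False
mean [ 0.345  -0.3855] mid [ 0.3421 -0.3693] ang -74.3 L 0.283 w 0.028 px [371. 304.] False
mean [ 0.268  -0.1093] mid [ 0.2705 -0.1195] ang -73.3 L 0.121 w 0.018 px [192. 307.] False
top
tray
mean [0.5431 0.0111] mid [0.547  0.0179] ang 4.7 L 0.127 w 0.032 px [285. 189.] False
mean [ 0.554  -0.0652] mid [ 0.5492 -0.0637] ang 2.4 L 0.120 w 0.035 px [306. 187.] False
mean [0.5222 0.0879] mid [0.5233 0.0939] ang 12.9 L 0.127 w 0.033 px [262. 195.] False
basket
table
mean [0.596  0.3931] mid [0.5956 0.398 ] ang 10.8 L 0.109 w 0.024 px [177. 174.] False
mean [0.5845 0.3029] mid [0.5853 0.306
[... 343 characters left out ...]
d [0.5432 0.0182] ang 4.1 L 0.130 w 0.033 px [237. 206.] False
mean [ 0.5427 -0.0697] mid [ 0.5417 -0.0636] ang 13.9 L 0.127 w 0.032 px [210. 209.] False
basket
table
mean [0.4309 0.3949] mid [0.4337 0.3997] ang -14.0 L 0.117 w 0.024 px [347. 166.] False
mean [0.4324 0.3084] mid [0.4343 0.3131] ang 1.4 L 0.117 w 0.025 px [322. 169.] False
mean [0.5831 0.3039] mid [0.5832 0.3088] ang 0.6 L 0.113 w 0.026 px [332. 208.] False
mean [0.5959 0.3941] mid [0.5947 0.399 ] ang 9.7 L 0.111 w 0.028 px [362. 208.] False
[[ 0.709  -0.2368]
 [ 0.7068 -0.4103]
 [ 0.5433 -0.4026]
 [ 0.5467 -0.2286]] [ 0.6264 -0.3196]
[[ 0.613   0.1661]
 [ 0.6428 -0.1272]
 [ 0.4596 -0.145 ]
 [ 0.4269  0.146 ]] [0.5356 0.01  ]
```

View pics/c1.png

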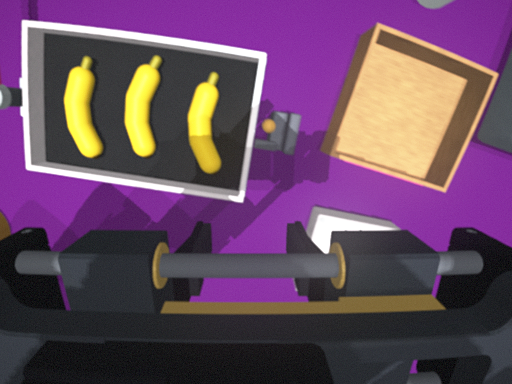

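```bash
python3 - <<'E'
from h import *
o=robot.get_obs();c=robot.camera("wrist")
for px,z in [([(23,21),(266,54),(243,200),(27,170)],.05),([(378,25),(497,73),(445,190),(325,153)],.05)]:
    P=np.array([atz(c,p,z,o)[:2] for p in px]);print(P,P.mean(0))
    e=P[0]-P[3]+P[1]-P[2];print("xaxis deg",np.degrees(np.arctan2(e[1],e[0])));e=P[0]-P[1]+P[3]-P[2];print("yaxis deg",np.degrees(np.arctan2(-e[0],e[1])),np.linalg.norm(e)/2)
E
```

```text
[[ 0.6115  0.1623]
 [ 0.6415 -0.1263]
 [ 0.4645 -0.1452]
 [ 0.4305  0.1437]] [0.537  0.0086]
xaxis deg 5.982072222746597
yaxis deg 6.323765182720427 0.29049991251535057
[[ 0.7071 -0.2414]
 [ 0.7048 -0.4078]
 [ 0.5479 -0.4047]
 [ 0.5509 -0.2291]] [ 0.6277 -0.3207]
xaxis deg -2.8181385765615485
yaxis deg -0.8654986625041058 0.17106711125290802
```

Request:
move_arm(rows=[24,39,-20,0,0,-0.025,0.43,23,38,-30,0,0,0,0.43,0,0,-40,0,0,0,0.43,0,0,-40,0,0,0,0.43,0,0,-30,0,0,0,0.43,0,0,-20,0,0,0,0.43,0,0,-12,0,0,0,0.43,0,0,-6,0,0,0,0.43,0,0,0,0,0,0,0.43])

```text
time: 4.0
position: [0.5404, -0.0706, 0.0264]
tool_rot: [0.993, 0.116, -0.0, -0.0]
ft_force: [-0.1, 0.1, -0.8]
grip_width: 0.0497
```

Request:
move_arm(rows=[4,6,-2,0,0,0,0.43,0,0,0,0,0,0,1,0,0,0,0,0,0,1,0,0,0,0,0,0,1,0,0,0,0,0,0,1,0,0,0,0,0,0,1], grip_force=20)

```text
time: 4.6
position: [0.5446, -0.0637, 0.025]
tool_rot: [0.993, 0.117, 0.0, 0.0]
ft_force: [0.8, 0.1, 3.8]
grip_width: 0.0274
```

Request:
move_arm(rows=[0,0,30,0,0,0,1,0,0,40,0,0,0,1,0,0,40,0,0,0,1,12,-43,0,0,0,-0.04,1,12,-43,0,0,0,-0.04,1,12,-43,0,0,0,-0.04,1,12,-43,0,0,0,-0.04,1,12,-43,0,0,0,-0.04,1,12,-43,0,0,0,-0.04,1,11,-40,0,0,0,0,1,0,0,0,0,0,0,1])

```text
time: 5.7
position: [0.6281, -0.3686, 0.1341]
tool_rot: [1.0, -0.006, 0.001, 0.002]
ft_force: [0.7, 0.5, -1.0]
grip_width: 0.0279
```

```bash
python3 look.py c2
```

```text
t 5.70 pos [ 0.6281 -0.3686  0.1341] yaw -0.6 w 0.0279 F [ 0.685   0.523  -1.0459] q [-0.683   0.7593  1.2226 -0.002   1.1544  0.8998]
wrist ripe/green
mean [ 0.7865 -0.1578] mid [ 0.7833 -0.1576] ang -24.1 L 0.076 w 0.050 px [20. 33.] True
mean [ 0.6154 -0.3792] mid [ 0.6199 -0.3802] ang -18.9 L 0.132 w 0.049 px [258. 205.] False
mean [ 0.5124 -0.3782] mid [ 0.5119 -0.3798] ang 69.4 L 0.071 w 0.043 px [257. 291.] False
```

View pics/c2.png

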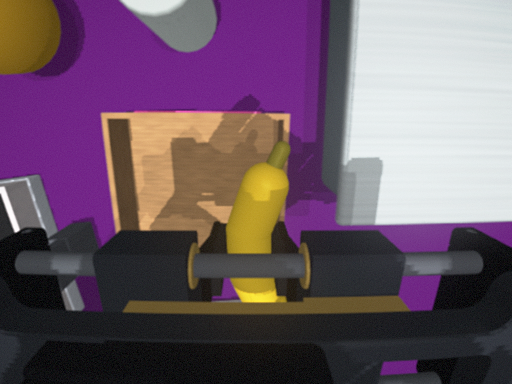

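```bash
python3 - <<'E'
from h import *
c=robot.camera("top")
for p in [(420,130),(418,110),(418,160),(450,130),(408,150),(404,150),(378,112)]: print(p,dep(c,p))
E
```

```text
(420, 130) [ 0.6603 -0.3141  0.4513]
(418, 110) [ 0.8252 -0.4499  0.0646]
(418, 160) [ 0.5987 -0.3429  0.3523]
(450, 130) [ 0.7471 -0.5442  0.1005]
(408, 150) [ 0.6039 -0.2763  0.4681]
(404, 150) [ 0.6353 -0.3189  0.3074]
(378, 112) [ 0.8004 -0.2954  0.1195]
```

Request:
move_arm(rows=[0,12,-35,0,0,0,1,0,0,-35,0,0,0,1,0,0,-23,0,0,0,1,0,0,0,0,0,0,1,0,0,0,0,0,0,0.5,0,0,0,0,0,0,0.43,0,0,0,0,0,0,0.43,0,0,50,0,0,0,0.43,0,0,40,0,0,0,0.43])

```text
time: 6.7
position: [0.6274, -0.3497, 0.1329]
tool_rot: [1.0, -0.003, -0.0, -0.0]
ft_force: [1.4, 0.1, 1.5]
grip_width: 0.0488
```

```bash
python3 look.py c3; python3 tops.py
```

```text
t 6.70 pos [ 0.6274 -0.3497  0.1329] yaw -0.4 w 0.0488 F [1.3656 0.1018 1.4828] q [-0.6637  0.7496  1.2486  0.0001  1.1437  0.9134]
wrist ripe/green
mean [ 0.7856 -0.1487] mid [ 0.7894 -0.1479] ang -65.0 L 0.088 w 0.069 px [30. 31.] True
mean [ 0.6348 -0.3577] mid [ 0.6348 -0.3523] ang 3.2 L 0.122 w 0.028 px [256. 186.] False
top
tray
mean [0.5432 0.0112] mid [0.547  0.0179] ang 4.6 L 0.127 w 0.032 px [285. 189.] False
mean [0.5218 0.0877] mid [0.5232 0.0939] ang 13.2 L 0.127 w 0.033 px [262. 195.] False
basket
table
mean [0.596  0.3931] mid [0.5955 0.3983] ang 10.7 L 0.109 w 0.024 px [177. 174.] False
mean [0.5845 0.303 ] mid [0.5853 0.3066] ang 0.7 L 0.107 w 0.021 px [202. 177.] False
mean [0.4344 0.3073] mid [0.4343 0.3129] ang 2.2 L 0.109 w 0.021 px [200. 220.] False
mean [0.4317 0.3934] mid [0.4326 0.3986] ang -13.8 L 0.109 w 0.024 px [175. 220.] False
scene
tray
mean [0.5214 0.0891] mid [0.5224 0.0957] ang 11.9 L 0.131 w 0.035 px [261. 197.] False
mean [0.5432 0.0123] mid [0.5436 0.018 ] ang 4.1 L 0.129 w 0.034 px [237. 206.] False
basket
mean [ 0.6296 -0.357 ] mid [ 0.6276 -0.3512] ang 4.3 L 0.119 w 0.029 px [113. 251.] False
table
mean [0.4307 0.3951] mid [0.4318 0.4002] ang -13.8 L 0.113 w 0.024 px [347. 165.] False
mean [0.4326 0.3084] mid [0.4342 0.3135] ang 1.5 L 0.117 w 0.026 px [322. 169.] False
mean [0.5831 0.3039] mid [0.5832 0.3088] ang 0.6 L 0.113 w 0.026 px [332. 208.] False
mean [0.5958 0.3941] mid [0.5947 0.399 ] ang 9.9 L 0.111 w 0.028 px [361. 208.] False
```

View pics/c3.png

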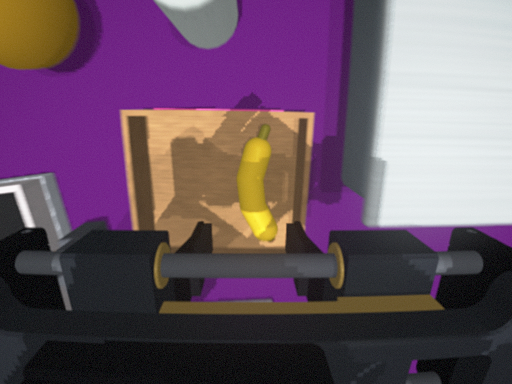

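Request:
move_arm(rows=[-10,46,0,0,0,0.02,0.43,-10,46,0,0,0,0.02,0.43,-10,46,0,0,0,0.02,0.43,-10,46,0,0,0,0.02,0.43,-10,46,0,0,0,0,0.43,-10,46,0,0,0,0,0.43,-11,46,0,0,0,0,0.43,-11,46,0,0,0,0,0.43,0,0,-40,0,0,0,0.43,0,0,-40,0,0,0,0.43,0,0,-10,0,0,0,0.43,0,0,0,0,0,0,0.43])

```text
time: 8.05
position: [0.5439, 0.0184, 0.0401]
tool_rot: [0.999, 0.037, -0.002, -0.0]
ft_force: [-0.4, 0.7, 0.8]
grip_width: 0.0498
```

Request:
move_arm(rows=[1,0,-14,0,0,0,0.43,0,0,0,0,0,0,0.43,0,0,0,0,0,0,1,0,0,0,0,0,0,1,0,0,0,0,0,0,1,0,0,0,0,0,0,1,0,0,40,0,0,0,1,0,0,35,0,0,0,1,0,0,35,0,0,0,1,0,0,0,0,0,0,1])

```text
time: 9.05
position: [0.5498, 0.0179, 0.1421]
tool_rot: [0.999, 0.037, 0.005, 0.001]
ft_force: [0.8, 0.5, -1.3]
grip_width: 0.0275
```

Request:
move_arm(rows=[11,-42,0,0,0,-0.02,1,11,-42,0,0,0,-0.02,1,11,-42,0,0,0,-0.02,1,11,-42,0,0,0,-0.02,1,11,-42,0,0,0,0,1,11,-42,0,0,0,0,1,12,-41,0,0,0,0,1,0,0,0,0,0,0,1])

```text
time: 9.85
position: [0.6256, -0.2814, 0.1364]
tool_rot: [1.0, -0.006, 0.001, 0.002]
ft_force: [0.6, 0.4, -1.0]
grip_width: 0.0275
```

```bash
python3 look.py c4
```

```text
t 9.85 pos [ 0.6256 -0.2814  0.1364] yaw -0.6 w 0.0275 F [ 0.629   0.4028 -1.0304] q [-0.5844  0.7025  1.3449 -0.0019  1.0897  0.9986]
wrist ripe/green
mean [ 0.7855 -0.1412] mid [ 0.7822 -0.1328] ang 81.4 L 0.119 w 0.055 px [92. 27.] True
mean [ 0.6373 -0.3528] mid [ 0.639  -0.3486] ang 2.4 L 0.114 w 0.030 px [317. 181.] False
mean [ 0.6141 -0.292 ] mid [ 0.6177 -0.2925] ang -18.5 L 0.135 w 0.049 px [258. 203.] False
mean [ 0.5392 -0.3467] mid [ 0.5399 -0.3473] ang 5.0 L 0.056 w 0.004 px [307. 266.] False
mean [ 0.4989 -0.2916] mid [ 0.5016 -0.2907] ang 83.0 L 0.122 w 0.050 px [258. 297.] False
```

View pics/c4.png

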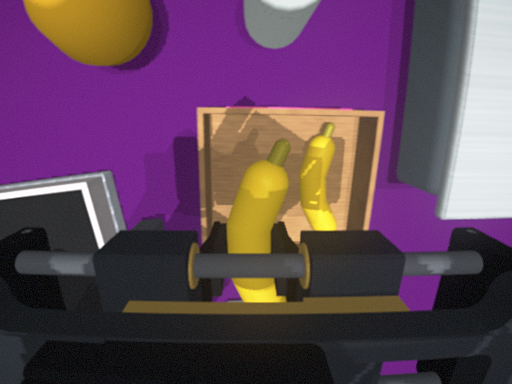

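Request:
move_arm(rows=[2,5,-35,0,0,0,1,0,0,-35,0,0,0,1,0,0,-25,0,0,0,1,0,0,0,0,0,0,1,0,0,0,0,0,0,0.58,0,0,0,0,0,0,0.58,0,0,50,0,0,0,0.58,0,0,40,0,0,0,0.43,0,0,0,0,0,0,0.43])

```text
time: 10.8
position: [0.6317, -0.2727, 0.142]
tool_rot: [1.0, -0.003, 0.008, 0.005]
ft_force: [0.2, 0.3, 0.7]
grip_width: 0.045
```

```bash
python3 look.py c5; python3 tops.py
```

```text
t 10.80 pos [ 0.6317 -0.2727  0.142 ] yaw -0.3 w 0.0450 F [0.2243 0.3307 0.6931] q [-0.5696  0.6935  1.3469  0.0002  1.0833  1.007 ]
wrist ripe/green
mean [ 0.7899 -0.1429] mid [ 0.7862 -0.1363] ang 80.7 L 0.117 w 0.064 px [107.  31.] True
mean [ 0.6386 -0.3525] mid [ 0.6376 -0.348 ] ang 1.2 L 0.117 w 0.029 px [323. 186.] False
mean [ 0.6316 -0.2752] mid [ 0.6326 -0.2703] ang -1.7 L 0.121 w 0.027 px [250. 192.] False
mean [ 0.5436 -0.3719] mid [ 0.5443 -0.3729] ang 7.7 L 0.057 w 0.005 px [334. 266.] False
top
tray
mean [0.5221 0.0879] mid [0.5232 0.0939] ang 13.2 L 0.127 w 0.033 px [262. 195.] False
basket
table
mean [0.596  0.3931] mid [0.5955 0.3983] ang 10.7 L 0.109 w 0.024 px [177. 174.] False
mean [0.5844 0.3029] mid [0.5853 0.3064] ang 0.8 L 0.107 w 0.022 px [202. 177.] False
mean [0.4342 0.3073] mid [0.4343 0.3129] ang 2.1 L 0.109 w 0.021 px [200. 220.] False
mean [0.4319 0.3934] mid [0.4326 0.3986] ang -13.7 L 0.109 w 0.024 px [175. 220.] False
scene
tray
mean [0.5213 0.0891] mid [0.5224 0.0957] ang 11.7 L 0.131 w 0.035 px [261. 197.] False
basket
mean [ 0.6253 -0.2748] mid [ 0.6253 -0.2691] ang -0.5 L 0.130 w 0.029 px [142. 246.] False
mean [ 0.6281 -0.357 ] mid [ 0.6248 -0.3515] ang 5.5 L 0.120 w 0.029 px [113. 250.] False
table
mean [0.4307 0.3951] mid [0.4318 0.4002] ang -13.8 L 0.113 w 0.024 px [347. 165.] False
mean [0.4326 0.3086] mid [0.4342 0.3135] ang 1.7 L 0.117 w 0.026 px [322. 169.] False
mean [0.5831 0.3039] mid [0.5832 0.3088] ang 0.6 L 0.113 w 0.026 px [332. 208.] False
mean [0.5958 0.3941] mid [0.5947 0.399 ] ang 9.8 L 0.111 w 0.028 px [362. 208.] False
```

View pics/c5.png

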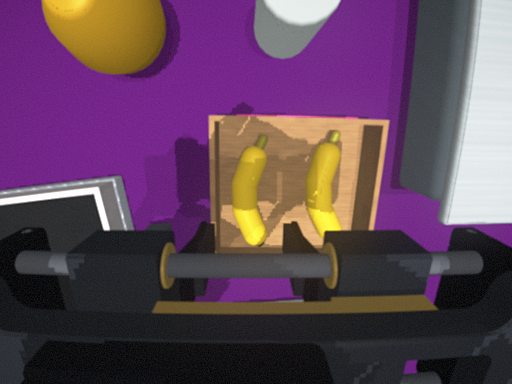

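Request:
move_arm(rows=[-13,46,0,0,0,0.03,0.43,-13,46,0,0,0,0.03,0.43,-13,46,0,0,0,0.03,0.43,-13,46,0,0,0,0.03,0.43,-13,46,0,0,0,0.03,0.43,-13,46,0,0,0,0.03,0.43,-13,46,0,0,0,0.03,0.43,-13,46,0,0,0,0.015,0.43,0,0,-40,0,0,0,0.43,0,0,-40,0,0,0,0.43,0,0,0,0,0,0,0.43])

```text
time: 12.05
position: [0.5171, 0.099, 0.0475]
tool_rot: [0.994, 0.11, -0.007, -0.001]
ft_force: [-0.7, -0.7, 0.0]
grip_width: 0.0494
```

Request:
move_arm(rows=[6,-3,-14,0,0,0,0.43,0,0,-8,0,0,0,0.43,0,0,0,0,0,0,1,0,0,0,0,0,0,1,0,0,0,0,0,0,1,0,0,0,0,0,0,1,0,0,40,0,0,0,1,0,0,35,0,0,0,1,0,0,35,0,0,0,1,0,0,0,0,0,0,1])

```text
time: 13.05
position: [0.5318, 0.0953, 0.1454]
tool_rot: [0.994, 0.109, 0.005, 0.001]
ft_force: [1.1, -0.6, -1.3]
grip_width: 0.0285
```

Request:
move_arm(rows=[11,-45,0,0,0,-0.03,1,11,-45,0,0,0,-0.03,1,11,-45,0,0,0,-0.03,1,11,-45,0,0,0,-0.03,1,11,-45,0,0,0,-0.03,1,11,-45,0,0,0,-0.03,1,11,-45,0,0,0,-0.03,1,11,-45,0,0,0,-0.02,1,10,-45,0,0,0,0,1,0,0,0,0,0,0,1])

```text
time: 14.05
position: [0.6272, -0.317, 0.1398]
tool_rot: [1.0, -0.008, 0.001, 0.002]
ft_force: [-1.1, 0.1, 0.4]
grip_width: 0.0041
```

```bash
python3 look.py c6
```

```text
t 14.05 pos [ 0.6272 -0.317   0.1398] yaw -1.0 w 0.0041 F [-1.1165  0.0708  0.3609] q [-0.6257  0.7198  1.2945 -0.0021  1.1224  0.9628]
wrist ripe/green
mean [ 0.7886 -0.1386] mid [ 0.7847 -0.1356] ang 82.5 L 0.110 w 0.062 px [55. 30.] True
mean [ 0.6566 -0.3427] mid [ 0.6481 -0.3325] ang 8.7 L 0.141 w 0.078 px [272. 163.] False
mean [ 0.6358 -0.2765] mid [ 0.6396 -0.2727] ang -4.4 L 0.108 w 0.030 px [208. 184.] False
```

View pics/c6.png

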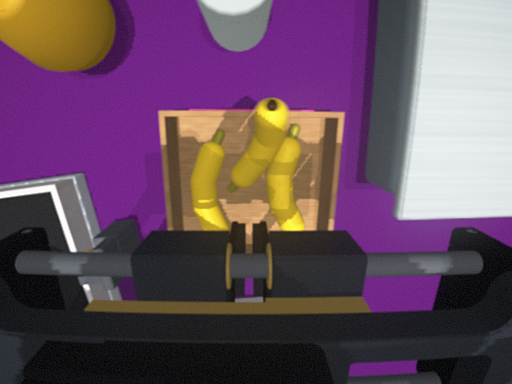

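Request:
move_arm(rows=[-40,0,10,0,0,0,0.43,-30,0,0,0,0,0,0.43,0,0,0,0,0,0,0.43])

```text
time: 14.4
position: [0.5516, -0.3068, 0.1496]
tool_rot: [1.0, -0.006, -0.003, -0.002]
ft_force: [0.7, -0.3, -0.5]
grip_width: 0.0189
```

```bash
python3 look.py c7; python3 - <<'E'
from h import *
c=robot.camera("scene")
cv2.imwrite("pics/c7s.png",cv2.resize(c["color"][200:320,60:220,::-1],None,fx=5,fy=5,interpolation=cv2.INTER_CUBIC))
o=robot.get_obs();w=robot.camera("wrist")
for p in [(258,190),(258,170),(255,210),(265,185),(250,205)]: print(p,dep(w,p,o))
E
```

```text
t 14.40 pos [ 0.5516 -0.3068  0.1496] yaw -0.7 w 0.0189 F [ 0.6713 -0.3297 -0.5126] q [-0.6841  0.6237  1.477  -0.0005  1.0486  0.8988]
wrist ripe/green
mean [ 0.6405 -0.3193] mid [ 0.6282 -0.3255] ang -53.6 L 0.150 w 0.141 px [260. 101.] False
(258, 190) [ 0.5542 -0.3191  0.0301]
(258, 170) [ 0.5714 -0.32    0.0043]
(255, 210) [ 0.5193 -0.3164 -0.0027]
(265, 185) [ 0.5541 -0.3281  0.0079]
(250, 205) [ 0.527  -0.3102  0.0003]
```

View pics/c7.png

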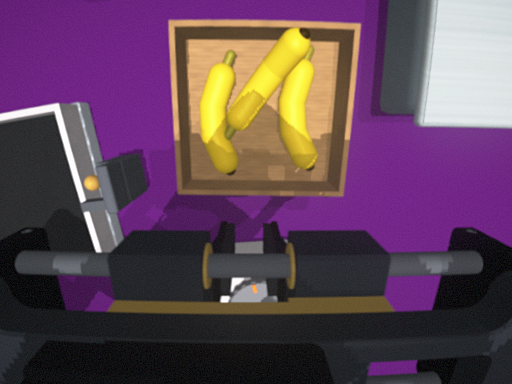

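View pics/c7s.png

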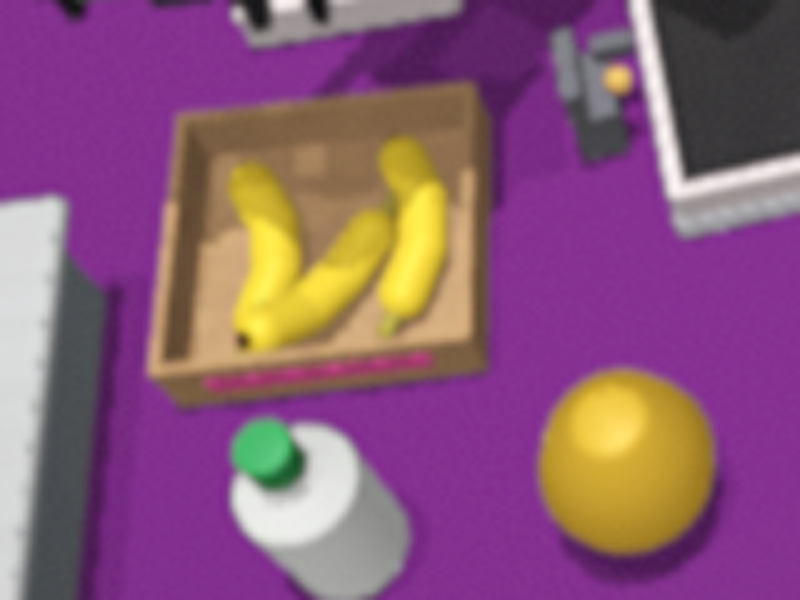

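Request:
move_arm(rows=[3,49,0,0,0,0,0.43,3,49,0,0,0,0,0.43,3,49,0,0,0,0,0.43,3,49,0,0,0,0,0.43,3,49,0,0,0,0,0.43,3,49,0,0,0,0,0.43,3,49,0,0,0,0,0.43,3,49,0,0,0,0,0.43,3,49,0,0,0,0,0.43,3,49,0,0,0,0,0.43,3,49,0,0,0,0,0.43,0,40,0,0,0,0,0.43])

```text
time: 15.75
position: [0.5899, 0.2738, 0.1505]
tool_rot: [1.0, -0.004, 0.001, -0.001]
ft_force: [0.8, -0.0, -0.5]
grip_width: 0.0494
```

```bash
python3 look.py d1; python3 tops.py
```

```text
t 15.75 pos [0.5899 0.2738 0.1505] yaw -0.5 w 0.0494 F [ 0.7762 -0.0363 -0.5214] q [0.2626 0.6423 1.4324 0.0008 1.0648 1.8415]
wrist ripe/green
mean [0.4942 0.383 ] mid [0.4976 0.385 ] ang -6.6 L 0.061 w 0.006 px [157. 268.] False
mean [0.4376 0.1862] mid [0.4366 0.2023] ang -89.8 L 0.368 w 0.015 px [318. 305.] False
mean [0.5878 0.3054] mid [0.5894 0.3106] ang -0.3 L 0.124 w 0.025 px [221. 186.] False
mean [0.596 0.394] mid [0.5943 0.4005] ang 10.1 L 0.113 w 0.027 px [144. 180.] False
mean [0.4496 0.3133] mid [0.4495 0.3134] ang -14.3 L 0.041 w 0.027 px [219. 289.] False
top
tray
basket
mean [ 0.6359 -0.3193] mid [ 0.6268 -0.3263] ang -55.9 L 0.159 w 0.147 px [378. 165.] False
table
mean [0.4234 0.3991] mid [0.4229 0.3997] ang -7.1 L 0.088 w 0.025 px [173. 222.] False
scene
tray
basket
mean [ 0.6328 -0.3157] mid [ 0.6538 -0.3108] ang -76.8 L 0.130 w 0.073 px [127. 250.] False
table
mean [0.5843 0.3039] mid [0.5832 0.3088] ang 0.7 L 0.113 w 0.026 px [332. 208.] False
mean [0.5956 0.3942] mid [0.5947 0.399 ] ang 9.8 L 0.111 w 0.028 px [362. 208.] False
```

View pics/d1.png

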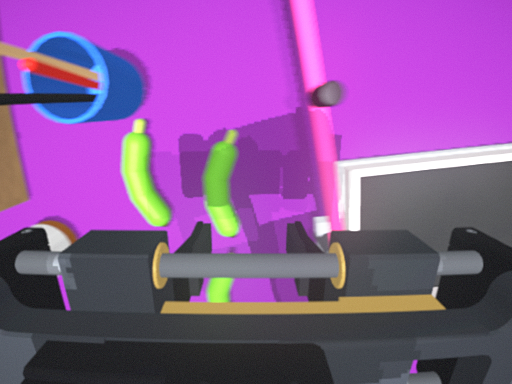

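Request:
move_arm(rows=[-4,35,-10,0,0,0.01,0.43,0,0,-40,0,0,0,0.43,0,0,-40,0,0,0,0.43,0,0,-30,0,0,0,0.43,0,0,-14,0,0,0,0.43,0,0,-6,0,0,0,0.43,0,0,0,0,0,0,0.43])

```text
time: 16.6
position: [0.586, 0.3039, 0.0105]
tool_rot: [1.0, -0.001, 0.0, 0.0]
ft_force: [0.9, -0.1, 0.1]
grip_width: 0.0497
```

Request:
move_arm(rows=[0,4,-1,0,0,0,0.43,0,0,0,0,0,0,1,0,0,0,0,0,0,1,0,0,0,0,0,0,1,0,0,0,0,0,0,1,0,0,40,0,0,0,1,0,0,50,0,0,0,1,0,0,45,0,0,0,1,0,0,0,0,0,0,1])

```text
time: 17.5
position: [0.5903, 0.31, 0.1523]
tool_rot: [1.0, -0.0, 0.007, -0.002]
ft_force: [1.0, -0.4, -0.3]
grip_width: 0.0274
```

Request:
move_arm(rows=[-5,-48,0,0,0,0.02,1,-5,-48,0,0,0,0.02,1,-5,-48,0,0,0,0.02,1,-5,-48,0,0,0,0.02,1,-5,-48,0,0,0,0.01,1,-5,-48,0,0,0,0,1,-5,-48,0,0,0,0,1,-5,-48,0,0,0,0,1,0,0,-40,0,0,0,1,0,0,-30,0,0,0,1,0,0,0,0,0,0,1])

```text
time: 18.6
position: [0.5413, -0.0752, 0.0705]
tool_rot: [0.999, 0.044, -0.005, -0.002]
ft_force: [-0.7, 0.5, -1.0]
grip_width: 0.0275
```

```bash
python3 look.py t1
```

```text
t 18.60 pos [ 0.5413 -0.0752  0.0705] yaw 5.0 w 0.0275 F [-0.6744  0.5018 -0.9511] q [-0.3425  0.6526  1.7449 -0.      0.7548  1.1411]
wrist ripe/green
mean [ 0.6069 -0.2662] mid [ 0.6206 -0.265 ] ang 7.5 L 0.104 w 0.023 px [497. 156.] True
mean [ 0.4917 -0.0319] mid [ 0.4914 -0.0307] ang -1.1 L 0.044 w 0.005 px [192. 266.] False
mean [ 0.4994 -0.1273] mid [ 0.5001 -0.1282] ang 10.5 L 0.044 w 0.005 px [305. 266.] False
mean [ 0.4563 -0.107 ] mid [ 0.4547 -0.0984] ang -84.1 L 0.262 w 0.012 px [275. 306.] False
mean [ 0.5541 -0.0812] mid [ 0.5571 -0.0808] ang -11.7 L 0.106 w 0.037 px [258. 200.] False
mean [ 0.4732 -0.0906] mid [ 0.4729 -0.0916] ang 72.5 L 0.049 w 0.031 px [259. 289.] False
```

View pics/t1.png

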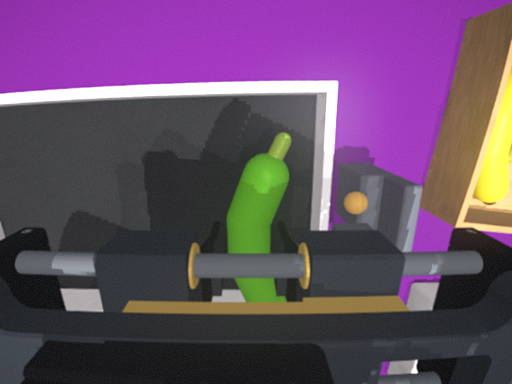

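Request:
move_arm(rows=[4,-4,-25,0,0,0,1,0,0,-13,0,0,0,1,0,0,-4,0,0,0,1,0,0,0,0,0,0,1,0,0,0,0,0,0,0.55,0,0,0,0,0,0,0.55,0,0,20,0,0,0,0.55,0,0,50,0,0,0,0.43,0,0,50,0,0,0,0.43])

```text
time: 19.55
position: [0.5487, -0.0795, 0.1538]
tool_rot: [0.999, 0.044, -0.001, -0.0]
ft_force: [1.2, -0.9, 0.2]
grip_width: 0.0462
```

```bash
python3 look.py t2;python3 tops.py
```

```text
t 19.55 pos [ 0.5487 -0.0795  0.1538] yaw 5.1 w 0.0462 F [ 1.2379 -0.9304  0.1584] q [-0.3454  0.526   1.677   0.      0.9405  1.1367]
wrist ripe/green
mean [ 0.632  -0.3082] mid [ 0.6498 -0.3203] ang 84.1 L 0.135 w 0.089 px [465. 132.] True
mean [0.4438 0.0144] mid [0.4442 0.0171] ang -3.9 L 0.062 w 0.007 px [163. 265.] False
mean [ 0.4536 -0.1944] mid [ 0.4586 -0.1954] ang 7.5 L 0.053 w 0.006 px [335. 272.] False
mean [ 0.4011 -0.1711] mid [ 0.3989 -0.1594] ang -84.2 L 0.370 w 0.016 px [309. 306.] False
mean [ 0.5514 -0.0853] mid [ 0.552  -0.0799] ang 4.0 L 0.129 w 0.030 px [254. 186.] False
top
tray
basket
mean [ 0.636  -0.3195] mid [ 0.627  -0.3263] ang -57.4 L 0.156 w 0.147 px [378. 165.] False
table
mean [0.596  0.3931] mid [0.5955 0.3983] ang 10.7 L 0.109 w 0.024 px [177. 174.] False
mean [0.4342 0.3073] mid [0.4343 0.3129] ang 2.1 L 0.109 w 0.021 px [200. 220.] False
mean [0.432  0.3934] mid [0.4335 0.3984] ang -14.0 L 0.108 w 0.024 px [175. 220.] False
scene
tray
mean [ 0.5483 -0.084 ] mid [ 0.5466 -0.0792] ang 5.9 L 0.122 w 0.031 px [205. 211.] False
basket
mean [ 0.6329 -0.3155] mid [ 0.6539 -0.3106] ang -76.2 L 0.130 w 0.073 px [128. 250.] False
table
mean [0.4307 0.3951] mid [0.4318 0.4002] ang -13.8 L 0.113 w 0.024 px [347. 165.] False
mean [0.4328 0.3085] mid [0.4342 0.3131] ang 1.5 L 0.117 w 0.025 px [322. 169.] False
mean [0.5959 0.3941] mid [0.5947 0.399 ] ang 9.7 L 0.111 w 0.028 px [362. 208.] False
```

View pics/t2.png

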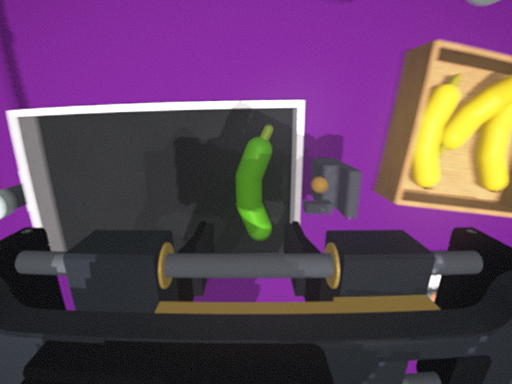

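Request:
move_arm(rows=[4,48,0,0,0,0.02,0.43,4,48,0,0,0,0.02,0.43,4,48,0,0,0,0.02,0.43,5,48,0,0,0,0.02,0.43,5,48,0,0,0,0.01,0.43,5,48,0,0,0,0,0.43,5,48,0,0,0,0,0.43,5,48,0,0,0,0,0.43,5,48,0,0,0,0,0.43,5,45,0,0,0,0,0.43,0,0,-30,0,0,0,0.43,0,0,-30,0,0,0,0.43])

```text
time: 20.9
position: [0.5959, 0.3995, 0.0915]
tool_rot: [0.996, 0.091, 0.001, -0.0]
ft_force: [-0.1, -0.4, -1.3]
grip_width: 0.0496
```

```bash
python3 look.py d2
```

```text
t 20.90 pos [0.5959 0.3995 0.0915] yaw 10.4 w 0.0496 F [-0.1136 -0.397  -1.3301] q [ 0.4353  0.7958  1.2776 -0.0001  1.0669  1.8242]
wrist ripe/green
mean [0.52   0.4724] mid [0.5236 0.4741] ang 5.1 L 0.048 w 0.006 px [157. 269.] False
mean [0.514  0.2741] mid [0.5143 0.28  ] ang -78.7 L 0.200 w 0.018 px [356. 305.] False
mean [0.4827 0.435 ] mid [0.4837 0.4297] ang -78.9 L 0.073 w 0.011 px [192. 307.] False
mean [0.6401 0.5945] mid [0.6402 0.5946] ang -12.9 L 0.026 w 0.019 px [ 44. 117.] False
mean [0.6002 0.3935] mid [0.6003 0.3981] ang 9.7 L 0.118 w 0.027 px [255. 196.] False
```

View pics/d2.png

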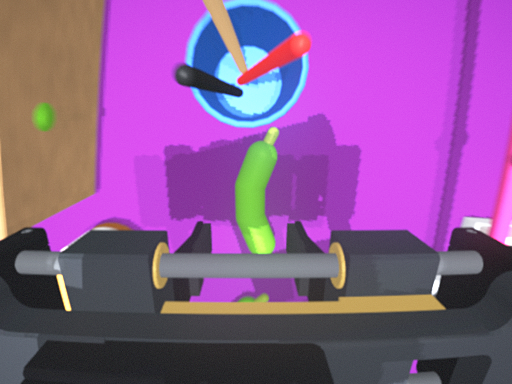

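Request:
move_arm(rows=[-3,0,-40,0,0,0,0.43,0,0,-28,0,0,0,0.43,0,0,-12,0,0,0,0.43,0,0,0,0,0,0,0.43,0,0,0,0,0,0,1,0,0,0,0,0,0,1,0,0,0,0,0,0,1,0,0,0,0,0,0,1,0,0,40,0,0,0,1,0,0,50,0,0,0,1,0,0,45,0,0,0,1,0,0,0,0,0,0,1])

```text
time: 22.15
position: [0.5984, 0.3998, 0.1569]
tool_rot: [0.996, 0.089, 0.008, -0.003]
ft_force: [1.4, 0.1, -0.0]
grip_width: 0.0271
```

Request:
move_arm(rows=[-6,-46,0,0,0,-0.02,1,-6,-46,0,0,0,-0.02,1,-6,-46,0,0,0,-0.02,1,-6,-47,0,0,0,-0.015,1,-6,-47,0,0,0,0,1,-6,-47,0,0,0,0,1,-6,-47,0,0,0,0,1,-6,-47,0,0,0,0,1,-4,-46,0,0,0,0,1,0,0,-40,0,0,0,1,0,0,-40,0,0,0,1,0,0,0,0,0,0,1])

```text
time: 23.35
position: [0.5368, -0.0214, 0.063]
tool_rot: [0.999, 0.051, -0.006, -0.002]
ft_force: [-0.5, -0.2, -1.8]
grip_width: 0.0272
```

```bash
python3 look.py t3
```

```text
t 23.35 pos [ 0.5368 -0.0214  0.063 ] yaw 5.9 w 0.0272 F [-0.4825 -0.2304 -1.8159] q [-0.2479  0.6581  1.7709 -0.0001  0.7249  1.2206]
wrist ripe/green
mean [0.4922 0.0193] mid [0.4915 0.0206] ang -0.2 L 0.042 w 0.004 px [193. 265.] False
mean [ 0.5008 -0.0712] mid [ 0.5004 -0.0708] ang 11.5 L 0.042 w 0.007 px [304. 266.] False
mean [ 0.458  -0.0514] mid [ 0.4566 -0.0445] ang -83.2 L 0.251 w 0.012 px [273. 306.] False
mean [ 0.5702 -0.0821] mid [ 0.575 -0.082] ang -8.2 L 0.088 w 0.033 px [334. 185.] False
mean [ 0.5527 -0.0261] mid [ 0.5568 -0.0255] ang -9.5 L 0.104 w 0.036 px [257. 199.] False
mean [ 0.4745 -0.0374] mid [ 0.4747 -0.0376] ang 69.2 L 0.042 w 0.030 px [259. 289.] False
```

View pics/t3.png

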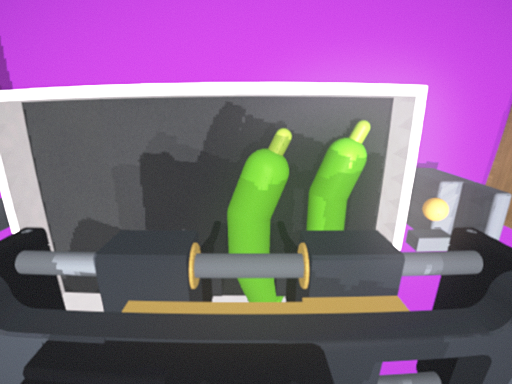

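Request:
move_arm(rows=[2,1,-18,0,0,0,1,0,0,-12,0,0,0,1,0,0,-2,0,0,0,1,0,0,0,0,0,0,1,0,0,0,0,0,0,0.55,0,0,0,0,0,0,0.55,0,0,20,0,0,0,0.55,0,0,50,0,0,0,0.43,0,0,50,0,0,0,0.43])

```text
time: 24.3
position: [0.5426, -0.0206, 0.1566]
tool_rot: [0.999, 0.052, -0.001, -0.0]
ft_force: [1.0, -0.3, -0.4]
grip_width: 0.0466
```

```bash
python3 look.py t4;python3 tops.py
```

```text
t 24.30 pos [ 0.5426 -0.0206  0.1566] yaw 5.9 w 0.0466 F [ 1.0335 -0.322  -0.395 ] q [-0.2438  0.5089  1.7027  0.      0.9322  1.2234]
wrist ripe/green
mean [ 0.6294 -0.2767] mid [ 0.6283 -0.2828] ang -4.1 L 0.122 w 0.058 px [487. 135.] True
mean [0.4343 0.0721] mid [0.4342 0.0753] ang -3.2 L 0.064 w 0.007 px [163. 265.] False
mean [ 0.447  -0.1376] mid [ 0.4525 -0.1391] ang 8.0 L 0.054 w 0.006 px [335. 272.] False
mean [ 0.3937 -0.1137] mid [ 0.3916 -0.1036] ang -83.4 L 0.374 w 0.016 px [307. 306.] False
mean [ 0.5481 -0.0264] mid [ 0.5487 -0.021 ] ang 4.1 L 0.130 w 0.029 px [254. 183.] False
mean [ 0.5511 -0.0862] mid [ 0.5514 -0.0808] ang 5.3 L 0.129 w 0.031 px [308. 186.] False
top
tray
mean [ 0.5188 -0.0886] mid [ 0.5204 -0.0883] ang 54.3 L 0.042 w 0.027 px [313. 197.] False
basket
mean [ 0.636  -0.3191] mid [ 0.6268 -0.3262] ang -56.3 L 0.158 w 0.147 px [378. 165.] False
table
mean [0.4342 0.3073] mid [0.4343 0.3129] ang 2.1 L 0.109 w 0.021 px [200. 220.] False
mean [0.4317 0.3934] mid [0.4326 0.3986] ang -13.8 L 0.109 w 0.024 px [175. 220.] False
scene
tray
mean [ 0.5444 -0.0252] mid [ 0.5433 -0.0198] ang 6.1 L 0.122 w 0.031 px [225. 208.] False
mean [ 0.5479 -0.0842] mid [ 0.5464 -0.0789] ang 6.7 L 0.122 w 0.030 px [205. 211.] False
basket
mean [ 0.6329 -0.3155] mid [ 0.6539 -0.3105] ang -75.9 L 0.131 w 0.073 px [128. 250.] False
table
mean [0.4309 0.3949] mid [0.4337 0.3997] ang -14.0 L 0.117 w 0.024 px [347. 166.] False
mean [0.4327 0.3085] mid [0.4342 0.3135] ang 1.5 L 0.117 w 0.026 px [322. 169.] False
```

View pics/t4.png

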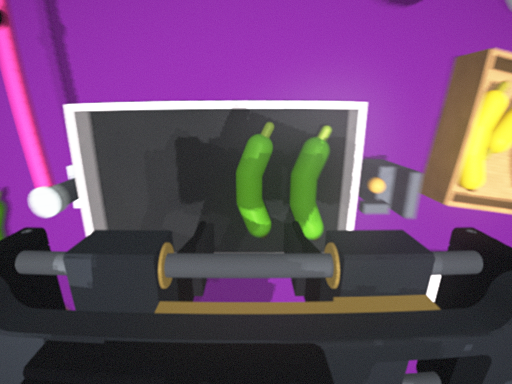

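Request:
move_arm(rows=[-15,47,0,0,0,-0.02,0.43,-15,47,0,0,0,-0.02,0.43,-15,47,0,0,0,-0.02,0.43,-15,48,0,0,0,-0.01,0.43,-15,48,0,0,0,0,0.43,-15,48,0,0,0,0,0.43,-16,48,0,0,0,0,0.43,0,0,-30,0,0,0,0.43,0,0,-30,0,0,0,0.43,0,0,0,0,0,0,0.43])

```text
time: 25.45
position: [0.4338, 0.3098, 0.0916]
tool_rot: [1.0, 0.018, -0.005, 0.002]
ft_force: [-1.1, -0.9, -0.0]
grip_width: 0.0496
```

```bash
python3 look.py d3
```

```text
t 25.45 pos [0.4338 0.3098 0.0916] yaw 2.0 w 0.0496 F [-1.1177 -0.9404 -0.0039] q [ 0.4105  0.6047  1.7682 -0.0001  0.7792  1.9462]
wrist ripe/green
mean [0.3721 0.3919] mid [0.3727 0.3942] ang -7.5 L 0.049 w 0.006 px [158. 265.] False
mean [0.3709 0.2197] mid [0.3758 0.2193] ang 5.0 L 0.044 w 0.007 px [340. 272.] False
mean [0.3308 0.237 ] mid [0.3297 0.2469] ang -87.5 L 0.291 w 0.013 px [316. 306.] False
mean [0.4391 0.3066] mid [0.4406 0.3114] ang 0.5 L 0.124 w 0.028 px [251. 193.] False
mean [0.4425 0.3918] mid [0.4454 0.3944] ang -19.4 L 0.114 w 0.030 px [160. 187.] False
```

View pics/d3.png

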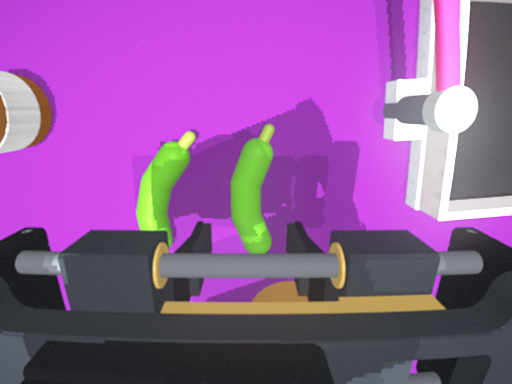

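Request:
move_arm(rows=[2,2,-40,0,0,0,0.43,0,0,-28,0,0,0,0.43,0,0,-12,0,0,0,0.43,0,0,0,0,0,0,0.43,0,0,0,0,0,0,1,0,0,0,0,0,0,1,0,0,0,0,0,0,1,0,0,0,0,0,0,1,0,0,40,0,0,0,1,0,0,50,0,0,0,1,0,0,45,0,0,0,1,0,0,0,0,0,0,1])

```text
time: 26.7
position: [0.4439, 0.3149, 0.1569]
tool_rot: [1.0, 0.017, 0.007, -0.003]
ft_force: [1.8, -0.2, -0.9]
grip_width: 0.0265
```

Request:
move_arm(rows=[16,-45,0,0,0,0.02,1,16,-45,0,0,0,0.02,1,16,-45,0,0,0,0.02,1,16,-45,0,0,0,0.01,1,16,-45,0,0,0,0,1,16,-46,0,0,0,0,1,0,0,-40,0,0,0,1,0,0,-40,0,0,0,1,0,0,0,0,0,0,1])

```text
time: 27.6
position: [0.5309, 0.0417, 0.0655]
tool_rot: [0.999, 0.051, -0.007, -0.001]
ft_force: [-1.1, 0.7, -0.7]
grip_width: 0.0263
```

```bash
python3 look.py t5
```

```text
t 27.60 pos [0.5309 0.0417 0.0655] yaw 5.9 w 0.0263 F [-1.0792  0.7269 -0.6763] q [-0.1316  0.6501  1.7808 -0.      0.724   1.337 ]
wrist ripe/green
mean [0.4838 0.082 ] mid [0.4835 0.0812] ang -0.4 L 0.043 w 0.008 px [194. 266.] False
mean [ 0.4934 -0.008 ] mid [ 0.4931 -0.0089] ang 12.2 L 0.043 w 0.005 px [303. 265.] False
mean [0.45   0.0103] mid [0.4482 0.0186] ang -83.3 L 0.256 w 0.012 px [274. 306.] False
mean [ 0.5671 -0.0237] mid [ 0.5703 -0.0229] ang -8.6 L 0.092 w 0.033 px [340. 180.] False
mean [ 0.5637 -0.0837] mid [ 0.566  -0.0813] ang -1.8 L 0.105 w 0.039 px [414. 192.] False
mean [0.5428 0.0358] mid [0.5457 0.0362] ang -11.2 L 0.097 w 0.035 px [258. 203.] False
mean [0.4664 0.0263] mid [0.4663 0.0254] ang 72.2 L 0.047 w 0.030 px [258. 289.] False
```

View pics/t5.png

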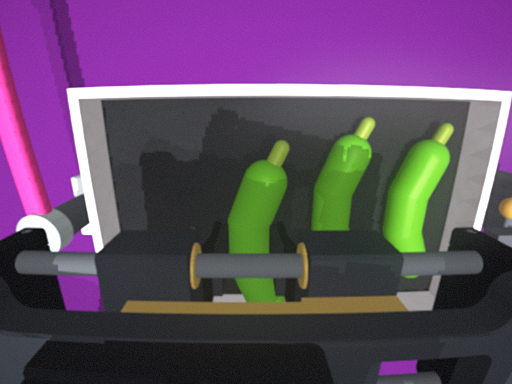

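Request:
move_arm(rows=[6,0,-20,0,0,0,1,0,0,-12,0,0,0,1,0,0,-3,0,0,0,1,0,0,0,0,0,0,1,0,0,0,0,0,0,0.55,0,0,0,0,0,0,0.55,0,0,20,0,0,0,0.55,0,0,50,0,0,0,0.43,0,0,50,0,0,0,0.43])

```text
time: 28.55
position: [0.5408, 0.042, 0.1563]
tool_rot: [0.999, 0.052, -0.001, -0.0]
ft_force: [1.7, -0.5, -1.6]
grip_width: 0.0465
```

```bash
python3 look.py t6;python3 tops.py
```

```text
t 28.55 pos [0.5408 0.042  0.1563] yaw 5.9 w 0.0465 F [ 1.7003 -0.4587 -1.5736] q [-0.1286  0.5088  1.7039  0.      0.9317  1.3384]
wrist ripe/green
mean [ 0.4545 -0.0716] mid [ 0.4552 -0.0743] ang 15.2 L 0.063 w 0.006 px [334. 265.] False
mean [0.4258 0.1355] mid [0.4319 0.1381] ang 2.1 L 0.061 w 0.007 px [163. 270.] False
mean [ 0.392  -0.0505] mid [ 0.3899 -0.041 ] ang -83.4 L 0.374 w 0.016 px [307. 306.] False
mean [0.5391 0.0354] mid [0.5398 0.0406] ang 5.5 L 0.129 w 0.030 px [254. 189.] False
mean [ 0.5474 -0.0275] mid [ 0.5484 -0.0222] ang 5.0 L 0.128 w 0.032 px [311. 188.] False
mean [ 0.5554 -0.086 ] mid [ 0.56   -0.0828] ang 2.0 L 0.114 w 0.037 px [364. 186.] False
top
tray
mean [ 0.5409 -0.0895] mid [ 0.5496 -0.0846] ang 2.0 L 0.113 w 0.021 px [313. 191.] False
basket
mean [ 0.6361 -0.3194] mid [ 0.627  -0.3265] ang -56.7 L 0.157 w 0.147 px [378. 165.] False
table
mean [0.4324 0.3933] mid [0.4346 0.3979] ang -14.1 L 0.110 w 0.024 px [175. 220.] False
scene
tray
mean [0.5352 0.0367] mid [0.5346 0.0419] ang 7.3 L 0.123 w 0.031 px [244. 203.] False
mean [ 0.5447 -0.0253] mid [ 0.5433 -0.0199] ang 6.3 L 0.122 w 0.031 px [225. 208.] False
mean [ 0.5478 -0.0841] mid [ 0.5464 -0.079 ] ang 6.8 L 0.122 w 0.032 px [205. 211.] False
basket
mean [ 0.6328 -0.3156] mid [ 0.6538 -0.3108] ang -76.8 L 0.130 w 0.073 px [128. 250.] False
table
mean [0.4307 0.3951] mid [0.4318 0.4002] ang -13.8 L 0.113 w 0.024 px [347. 165.] False
```

View pics/t6.png

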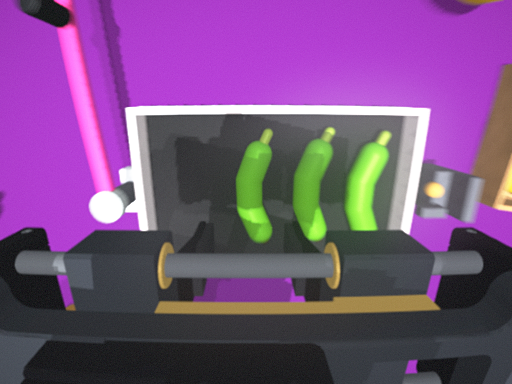

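Request:
move_arm(rows=[-13,45,0,0,0,-0.045,0.43,-13,45,0,0,0,-0.045,0.43,-13,45,0,0,0,-0.045,0.43,-13,45,0,0,0,-0.045,0.43,-13,45,0,0,0,-0.045,0.43,-13,45,0,0,0,-0.045,0.43,-13,44,0,0,0,-0.045,0.43,-14,43,0,0,0,-0.035,0.43,0,0,-30,0,0,0,0.43,0,0,-30,0,0,0,0.43,0,0,0,0,0,0,0.43])

```text
time: 29.8
position: [0.4326, 0.397, 0.0907]
tool_rot: [0.992, -0.122, -0.005, 0.004]
ft_force: [-1.3, -0.3, 0.1]
grip_width: 0.0494
```

```bash
python3 look.py d4
```

```text
t 29.80 pos [0.4326 0.397  0.0907] yaw -14.0 w 0.0494 F [-1.3265 -0.3123  0.1382] q [ 0.5523  0.658   1.629  -0.0001  0.8662  2.3682]
wrist ripe/green
mean [0.5346 0.5346] mid [0.5336 0.5321] ang 39.5 L 0.047 w 0.005 px [ 55. 132.] False
mean [0.4841 0.5363] mid [0.4839 0.5347] ang -43.0 L 0.048 w 0.005 px [ 77. 190.] False
mean [0.393  0.4941] mid [0.3973 0.4944] ang -19.5 L 0.047 w 0.005 px [157. 269.] False
mean [0.3011 0.3006] mid [0.3026 0.3042] ang 76.3 L 0.167 w 0.018 px [371. 304.] False
mean [0.3463 0.4857] mid [0.3465 0.4838] ang 76.5 L 0.044 w 0.012 px [182. 308.] False
mean [0.4362 0.392 ] mid [0.4394 0.3962] ang -15.4 L 0.124 w 0.028 px [252. 194.] False
```

View pics/d4.png

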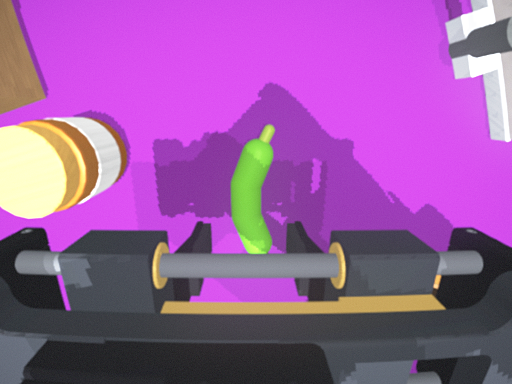

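Request:
move_arm(rows=[2,0,-40,0,0,0,0.43,0,0,-28,0,0,0,0.43,0,0,-12,0,0,0,0.43,0,0,0,0,0,0,0.43,0,0,0,0,0,0,1,0,0,0,0,0,0,1,0,0,0,0,0,0,1,0,0,0,0,0,0,1,0,0,40,0,0,0,1,0,0,50,0,0,0,1,0,0,45,0,0,0,1,0,0,0,0,0,0,1])

```text
time: 31.05
position: [0.443, 0.4017, 0.1577]
tool_rot: [0.992, -0.123, 0.006, -0.005]
ft_force: [1.3, 0.1, -1.0]
grip_width: 0.0265
```

Request:
move_arm(rows=[12,-37,0,0,0,0.045,1,12,-37,0,0,0,0.045,1,12,-37,0,0,0,0.045,1,12,-37,0,0,0,0.045,1,12,-37,0,0,0,0.045,1,12,-37,0,0,0,0.045,1,12,-37,0,0,0,0.045,1,11,-36,0,0,0,0.035,1,0,0,-40,0,0,0,1,0,0,-35,0,0,0,1,0,0,0,0,0,0,1])

```text
time: 32.15
position: [0.5295, 0.1034, 0.0713]
tool_rot: [0.999, 0.051, -0.006, -0.0]
ft_force: [-0.4, 0.3, -0.6]
grip_width: 0.026
```

```bash
python3 look.py t7
```

```text
t 32.15 pos [0.5295 0.1034 0.0713] yaw 5.9 w 0.0260 F [-0.4312  0.2591 -0.6165] q [-0.0145  0.6454  1.7619  0.      0.7457  1.4536]
wrist ripe/green
mean [0.4785 0.1446] mid [0.479  0.1458] ang 0.3 L 0.043 w 0.004 px [194. 266.] False
mean [0.4887 0.0519] mid [0.4884 0.0506] ang 11.9 L 0.044 w 0.004 px [303. 265.] False
mean [0.444  0.0706] mid [0.4421 0.0795] ang -83.3 L 0.264 w 0.013 px [274. 306.] False
mean [ 0.5595 -0.0246] mid [ 0.5622 -0.0223] ang -0.8 L 0.106 w 0.039 px [412. 194.] False
mean [0.5603 0.0386] mid [0.5638 0.0392] ang -8.6 L 0.087 w 0.033 px [336. 186.] False
mean [ 0.5703 -0.0822] mid [ 0.5689 -0.0812] ang -10.0 L 0.102 w 0.042 px [480. 189.] True
mean [0.5397 0.0976] mid [0.5427 0.0978] ang -9.9 L 0.100 w 0.036 px [257. 203.] False
mean [0.4609 0.0865] mid [0.4605 0.0851] ang 70.4 L 0.049 w 0.031 px [259. 290.] False
```

View pics/t7.png

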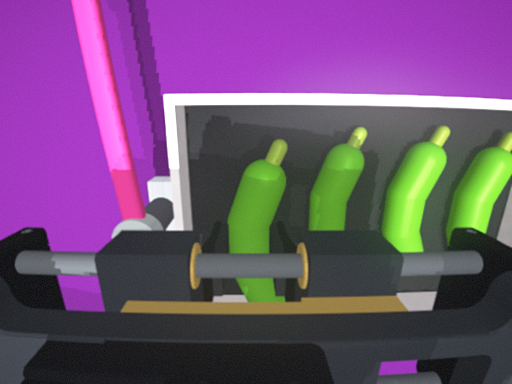

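Request:
move_arm(rows=[2,-1,-20,0,0,0,1,0,0,-15,0,0,0,1,0,0,-5,0,0,0,1,0,0,0,0,0,0,1,0,0,0,0,0,0,0.58,0,0,0,0,0,0,0.58,0,0,20,0,0,0,0.58,0,0,50,0,0,0,0.43,0,0,50,0,0,0,0.43])

```text
time: 33.1
position: [0.5351, 0.103, 0.1566]
tool_rot: [0.999, 0.052, -0.001, -0.0]
ft_force: [0.6, -0.2, -0.2]
grip_width: 0.0452
```

```bash
python3 look.py t8;python3 tops.py; python3 - <<'E'
from h import *
for cam in ["top","scene"]:
    c=robot.camera(cam)
    for n,z in dict(keeper_handle=.1,keeper_hinge=.07).items():
        for r in robot.spot_point(cam,n)[:2]: print(cam,n,r["conf"],r["at"],atz(c,r["at"],z))
E
```

```text
t 33.10 pos [0.5351 0.103  0.1566] yaw 6.0 w 0.0452 F [ 0.5537 -0.2365 -0.1603] q [-0.0151  0.5111  1.6981  0.0001  0.9347  1.4518]
wrist ripe/green
mean [ 0.4481 -0.0081] mid [ 0.4492 -0.0111] ang 14.7 L 0.063 w 0.006 px [331. 265.] False
mean [0.4205 0.194 ] mid [0.4264 0.1959] ang 2.3 L 0.060 w 0.006 px [165. 270.] False
mean [0.3859 0.0132] mid [0.3838 0.0232] ang -83.4 L 0.375 w 0.016 px [305. 306.] False
mean [0.5341 0.0961] mid [0.5349 0.1015] ang 6.6 L 0.129 w 0.030 px [254. 188.] False
mean [ 0.5514 -0.0274] mid [ 0.5555 -0.0237] ang 2.7 L 0.117 w 0.037 px [366. 185.] False
mean [0.539  0.0344] mid [0.5394 0.0396] ang 6.1 L 0.128 w 0.031 px [310. 190.] False
mean [ 0.5514 -0.0883] mid [ 0.5515 -0.0832] ang 5.7 L 0.129 w 0.039 px [417. 190.] False
top
tray
mean [ 0.5436 -0.0271] mid [ 0.5446 -0.0233] ang 5.5 L 0.114 w 0.025 px [295. 189.] False
mean [ 0.5478 -0.0852] mid [ 0.5484 -0.0799] ang 6.2 L 0.113 w 0.030 px [312. 189.] False
mean [0.5111 0.0956] mid [0.5112 0.0939] ang 60.9 L 0.042 w 0.030 px [260. 198.] False
basket
mean [ 0.636  -0.3191] mid [ 0.6271 -0.3266] ang -56.1 L 0.157 w 0.147 px [378. 165.] False
table
scene
tray
mean [0.5304 0.0976] mid [0.5301 0.1028] ang 8.2 L 0.123 w 0.032 px [264. 199.] False
mean [0.5356 0.0367] mid [0.5347 0.0419] ang 7.1 L 0.123 w 0.031 px [244. 203.] False
mean [ 0.5442 -0.0251] mid [ 0.5432 -0.0195] ang 6.4 L 0.122 w 0.032 px [225. 208.] False
mean [ 0.5476 -0.0842] mid [ 0.5466 -0.0794] ang 6.3 L 0.122 w 0.031 px [205. 211.] False
basket
mean [ 0.6327 -0.3157] mid [ 0.6538 -0.3108] ang -76.6 L 0.130 w 0.073 px [127. 250.] False
table
top keeper_handle 0.52 [226.4, 145.0] [0.6842 0.2126 0.1   ]
scene keeper_handle 0.92 [314.5, 228.1] [0.6857 0.2117 0.1   ]
scene keeper_handle 0.71 [128.5, 185.2] [ 0.4653 -0.2955  0.1   ]
scene keeper_hinge 0.74 [286.7, 183.7] [0.5099 0.1709 0.07  ]
scene keeper_hinge 0.29 [234.2, 209.4] [0.5759 0.0019 0.07  ]
```

View pics/t8.png

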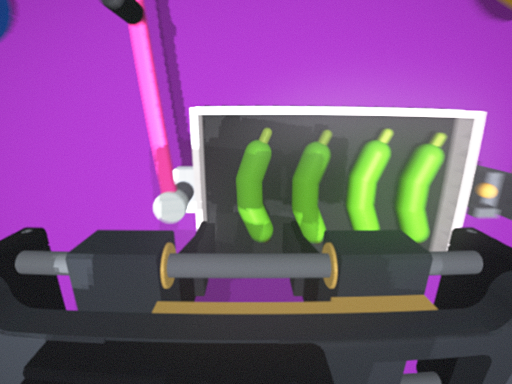

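```bash
python3 - <<'E'
from h import *
o=robot.get_obs();w=robot.camera("wrist")
print("cap",atz(w,(169,206),.078,o),dep(w,(169,206),o))
for p in [(125,8),(128,14)]: print("handle",atz(w,p,.117,o),dep(w,p,o))
for n,z in [("keeper_handle",.1),("keeper_hinge",.07)]:
    for r in robot.spot_point("wrist",n)[:2]: print(n,r["conf"],r["at"],atz(w,r["at"],z,o))
E
```

```text
cap [0.5216 0.1766 0.078 ] [0.5216 0.1767 0.0778]
handle [0.6733 0.2002 0.117 ] [0.6767 0.205  0.1063]
handle [0.6697 0.198  0.117 ] [0.675  0.2059 0.0992]
keeper_handle 0.9 [118.6, 1.1] [0.6831 0.2128 0.1   ]
keeper_hinge 0.73 [172.2, 205.4] [0.5196 0.1757 0.07  ]
```

Request:
move_arm(rows=[8,6,20,0,0,0.03,0.3,8,6,20,0,0,0.03,0.3,8,6,20,0,0,0.03,0.3,8,6,10,0,0,0,0.3,8,6,0,0,0,0,0.3,8,6,0,0,0,0,0.3,0,0,0,0,0,0,0.3])

```text
time: 34.4
position: [0.5843, 0.1395, 0.2243]
tool_rot: [0.995, 0.097, -0.001, -0.0]
ft_force: [-0.1, -0.1, -0.6]
grip_width: 0.0608
```

```bash
python3 look.py k1; python3 - <<'E'
from h import *
o=robot.get_obs();w=robot.camera("wrist")
for n,z in [("keeper_handle",.1),("keeper_hinge",.07)]:
    for r in robot.spot_point("wrist",n)[:2]: print(n,r["conf"],r["at"],atz(w,r["at"],z,o))
E
```

```text
t 34.40 pos [0.5843 0.1395 0.2243] yaw 11.1 w 0.0608 F [-0.125  -0.0614 -0.6489] q [0.0484 0.4931 1.4928 0.0001 1.1568 1.4247]
wrist ripe/green
mean [ 0.7909 -0.1455] mid [ 0.7894 -0.1409] ang 21.0 L 0.091 w 0.059 px [495.  65.] True
mean [0.4091 0.2723] mid [0.4155 0.2761] ang 4.9 L 0.078 w 0.006 px [140. 269.] False
mean [ 0.4799 -0.0479] mid [ 0.4814 -0.0518] ang 23.9 L 0.076 w 0.008 px [356. 265.] False
mean [ 0.4232 -0.1378] mid [ 0.4234 -0.1333] ang -78.5 L 0.240 w 0.028 px [397. 303.] False
mean [0.3609 0.1583] mid [0.3629 0.1519] ang -79.2 L 0.103 w 0.018 px [210. 308.] False
mean [0.5286 0.0926] mid [0.5299 0.0983] ang 6.2 L 0.132 w 0.032 px [272. 213.] False
mean [0.5554 0.0309] mid [0.5543 0.0332] ang -2.6 L 0.098 w 0.036 px [317. 205.] False
mean [ 0.5593 -0.0322] mid [ 0.5577 -0.0318] ang -10.6 L 0.113 w 0.037 px [358. 210.] False
mean [ 0.5698 -0.0953] mid [ 0.5748 -0.0972] ang -15.1 L 0.084 w 0.037 px [399. 211.] False
keeper_handle 0.86 [195.7, 80.3] [0.6825 0.2122 0.1   ]
keeper_hinge 0.91 [208.8, 221.6] [0.5217 0.1781 0.07  ]
```

View pics/k1.png

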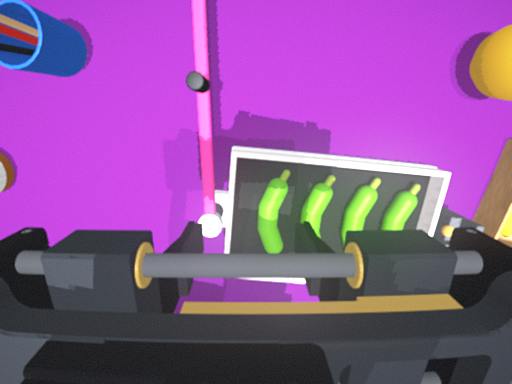

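Request:
move_arm(rows=[33,24,-10,0,0,0,0.3,33,24,-10,0,0,0,0.3,32,24,-10,0,0,0,0.3,0,0,-30,0,0,0,0.3,0,0,-20,0,0,0,0.3,0,0,0,0,0,0,0.3,0,0,0,0,0,0,0.3])

```text
time: 35.3
position: [0.6815, 0.2106, 0.1453]
tool_rot: [0.995, 0.097, -0.001, 0.0]
ft_force: [0.2, -0.7, 0.6]
grip_width: 0.0609
```

```bash
python3 look.py k2; python3 - <<'E'
from h import *
o=robot.get_obs();w=robot.camera("wrist")
for n,z in [("keeper_handle",.1),("keeper_hinge",.07)]:
    for r in robot.spot_point("wrist",n)[:2]: print(n,r["conf"],r["at"],atz(w,r["at"],z,o))
E
```

```text
t 35.30 pos [0.6815 0.2106 0.1453] yaw 11.1 w 0.0609 F [ 0.1731 -0.7038  0.6065] q [ 0.1435  0.7298  1.254  -0.      1.159   1.5208]
wrist ripe/green
mean [0.563  0.3172] mid [0.5681 0.3207] ang 4.2 L 0.059 w 0.006 px [140. 269.] False
mean [0.5694 0.0157] mid [0.5693 0.0213] ang -78.1 L 0.225 w 0.022 px [383. 304.] False
mean [0.5218 0.2442] mid [0.5229 0.2411] ang -79.4 L 0.044 w 0.014 px [197. 308.] False
```

View pics/k2.png

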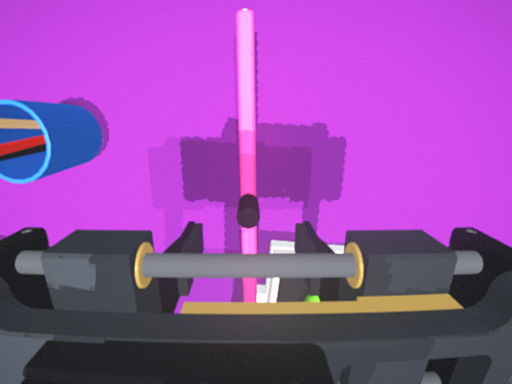

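Request:
move_arm(rows=[1,2,-25,0,0,0,0.3,0,0,-25,0,0,0,0.3,0,0,-12,0,0,0,0.3,0,0,0,0,0,0,1,0,0,0,0,0,0,1,0,0,0,0,0,0,1,0,0,0,0,0,0,1,0,0,0,0,0,0,1], grip_force=25)

```text
time: 36.3
position: [0.6835, 0.213, 0.0847]
tool_rot: [0.995, 0.097, 0.001, -0.0]
ft_force: [-0.0, 0.6, -0.4]
grip_width: 0.0289
```

```bash
python3 look.py k3 | head -1; python3 - <<'E'
import numpy as np
H=np.array([.521,.177]);p=None
for i,a in enumerate(np.linspace(12.3,-84,18)):
    q=H+.1655*np.array([np.cos(np.radians(a)),np.sin(np.radians(a))])
    print(round(a,1),q.round(4),None if p is None else ((q-p)*1000).round(1)); p=q
E
```

```text
t 36.30 pos [0.6835 0.213  0.0847] yaw 11.1 w 0.0289 F [-0.0407  0.6341 -0.409 ] q [ 0.1464  0.8021  1.286  -0.      1.0518  1.5234]
12.3 [0.6827 0.2123] None
6.6 [0.6854 0.1961] [  2.7 -16.1]
1.0 [0.6865 0.1798] [  1.1 -16.3]
-4.7 [0.6859 0.1635] [ -0.5 -16.3]
-10.4 [0.6838 0.1472] [ -2.1 -16.2]
-16.0 [0.6801 0.1313] [ -3.7 -15.9]
-21.7 [0.6748 0.1158] [ -5.3 -15.5]
-27.4 [0.668 0.101] [ -6.8 -14.9]
-33.0 [0.6598 0.0868] [ -8.2 -14.1]
-38.7 [0.6502 0.0736] [ -9.6 -13.3]
-44.3 [0.6394 0.0613] [-10.8 -12.2]
-50.0 [0.6274 0.0502] [-12.  -11.1]
-55.7 [0.6143 0.0403] [-13.   -9.9]
-61.3 [0.6004 0.0318] [-13.9  -8.5]
-67.0 [0.5857 0.0246] [-14.7  -7.1]
-72.7 [0.5703 0.019 ] [-15.4  -5.6]
-78.3 [0.5545 0.0149] [-15.8  -4.1]
-84.0 [0.5383 0.0124] [-16.2  -2.5]
```

Request:
move_arm(rows=[0,0,0,0,0,0,1,0,0,0,0,0,0,1,0,0,0,0,0,0,1])

```text
time: 36.65
position: [0.6831, 0.2129, 0.084]
tool_rot: [0.995, 0.097, 0.0, 0.0]
ft_force: [-0.4, -0.1, 2.1]
grip_width: 0.017
```

Request:
move_arm(rows=[2.7,-16.1,0,0,0,-0.07,1,1.1,-16.3,0,0,0,-0.07,1,-0.5,-16.3,0,0,0,-0.07,1,-2.1,-16.2,0,0,0,-0.07,1,-3.7,-15.9,0,0,0,-0.07,1,-5.3,-15.5,0,0,0,-0.07,1,-6.8,-14.9,0,0,0,-0.07,1,-8.2,-14.1,0,0,0,-0.07,1,-9.6,-13.3,0,0,0,-0.07,1,-10.8,-12.2,0,0,0,-0.07,1,0,0,0,0,0,0,1])

```text
time: 37.75
position: [0.6405, 0.0603, 0.0839]
tool_rot: [0.968, -0.252, 0.001, 0.0]
ft_force: [3.0, -1.1, -1.7]
grip_width: 0.0176
```

Request:
move_arm(rows=[-12,-11.1,0,0,0,-0.08,1,-13,-9.9,0,0,0,-0.08,1,-13.9,-8.5,0,0,0,-0.08,1,-14.7,-7.1,0,0,0,-0.08,1,-15.4,-5.6,0,0,0,-0.08,1,-8,-2,0,0,0,-0.07,1,0,0,0,0,0,0,1])

```text
time: 38.45
position: [0.5632, 0.0164, 0.0839]
tool_rot: [0.884, -0.468, 0.001, 0.001]
ft_force: [1.2, -5.5, -0.6]
grip_width: 0.0169
```

```bash
python3 look.py k4 | head -1
```

```text
t 38.45 pos [0.5632 0.0164 0.0839] yaw -55.8 w 0.0169 F [ 1.1964 -5.5192 -0.6137] q [-0.1678  0.6421  1.7042 -0.0035  0.7933  2.38  ]
```

View pics/k4.png

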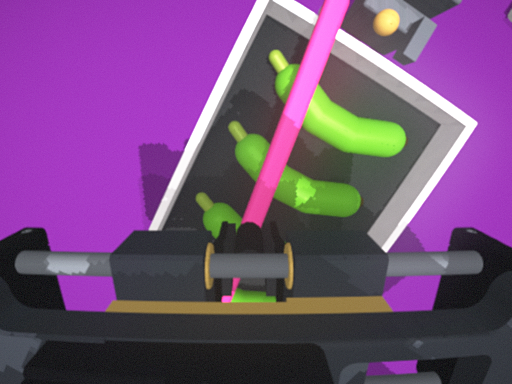

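Request:
move_arm(rows=[-8,-1.5,0,0,0,0,1,-6,-1,0,0,0,0,1,-4,-0.5,0,0,0,0,1,0,0,0,0,0,0,1], grip_force=35)

```text
time: 38.9
position: [0.5488, 0.0138, 0.0839]
tool_rot: [0.883, -0.469, 0.004, -0.001]
ft_force: [5.2, -4.2, -5.2]
grip_width: 0.0173
```

Request:
move_arm(rows=[-4,-0.5,0,0,0,0,1,-4,-0.5,0,0,0,0,1,-3,-0.3,0,0,0,0,1,0,0,0,0,0,0,1])

```text
time: 39.3
position: [0.5386, 0.0129, 0.084]
tool_rot: [0.883, -0.468, 0.004, -0.001]
ft_force: [6.5, -3.1, -4.8]
grip_width: 0.0171
```

Request:
move_arm(rows=[-3,-0.3,0,0,0,0,1,-3,-0.3,0,0,0,0,1,0,0,0,0,0,0,1])

```text
time: 39.6
position: [0.5385, 0.0128, 0.0841]
tool_rot: [0.883, -0.469, 0.01, -0.005]
ft_force: [17.4, 2.6, -14.5]
grip_width: 0.0169
```

```bash
python3 look.py k5 | head -1; python3 - <<'E'
from h import *
c=robot.camera("scene")
cv2.imwrite("pics/k5s.png",cv2.resize(c["color"][150:270,150:330,::-1],None,fx=4.4,fy=4.4,interpolation=cv2.INTER_CUBIC))
E
```

```text
t 39.60 pos [0.5385 0.0128 0.0841] yaw -56.0 w 0.0169 F [ 17.4054   2.5683 -14.5032] q [-0.1856  0.6138  1.7832  0.0049  0.7227  2.3589]
```

View pics/k5.png

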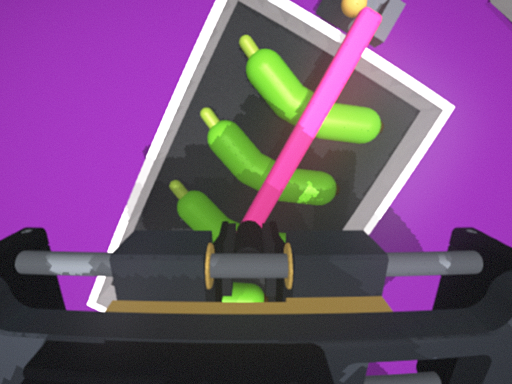

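View pics/k5s.png

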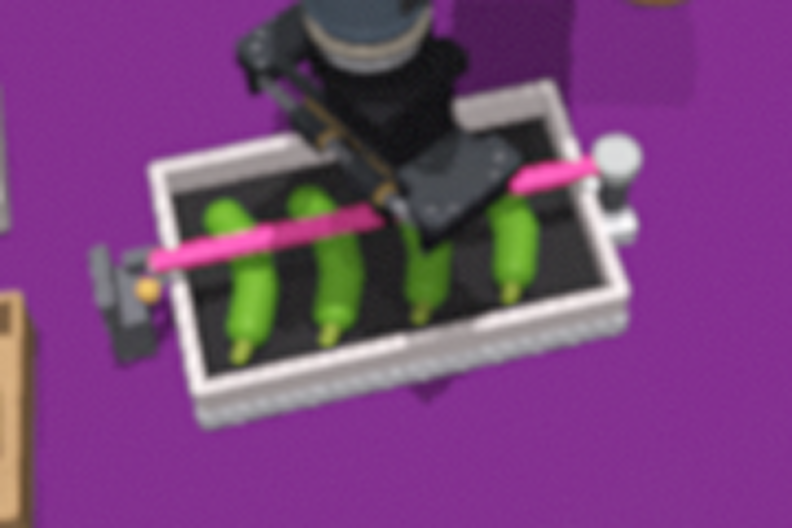

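Request:
move_arm(rows=[4,0,0,0,0,0,1,0,0,0,0,0,0,0.7,0,0,0,0,0,0,0.3,0,0,0,0,0,0,0.3,0,0,0,0,0,0,0.3,0,0,30,0,0,0,0.3,0,0,40,0,0,0,0.3,0,0,40,0,0,0,0.3,-10,-20,30,0,0,0.08,0.3,-10,-30,0,0,0,0.1,0.3,-10,-30,0,0,0,0.1,0.3])

```text
time: 40.8
position: [0.5011, -0.0673, 0.2249]
tool_rot: [0.941, -0.338, 0.001, 0.0]
ft_force: [-0.6, 0.8, -0.1]
grip_width: 0.0608
```

```bash
python3 look.py k6 | head -1; python3 - <<'E'
from h import *
c=robot.camera("scene")
cv2.imwrite("pics/k6s.png",cv2.resize(c["color"][150:270,150:330,::-1],None,fx=4.4,fy=4.4,interpolation=cv2.INTER_CUBIC))
for r in robot.spot_point("scene","keeper_handle")[:2]: print(r,atz(c,r["at"],.1))
E
```

```text
t 40.80 pos [ 0.5011 -0.0673  0.2249] yaw -39.5 w 0.0608 F [-0.6311  0.8099 -0.0999] q [-0.3547  0.3638  1.7261 -0.0001  1.05    1.906 ]
{'at': [236.4, 191.5], 'conf': 0.87} [0.5346 0.0147 0.1   ]
```

View pics/k6.png

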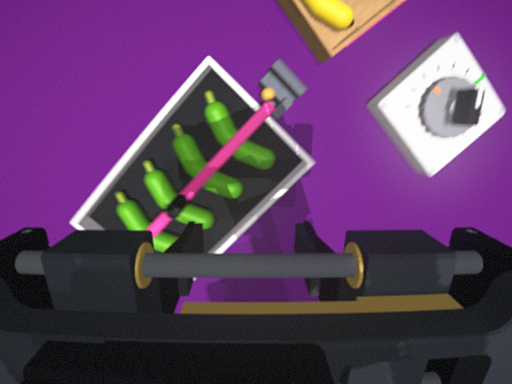

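View pics/k6s.png

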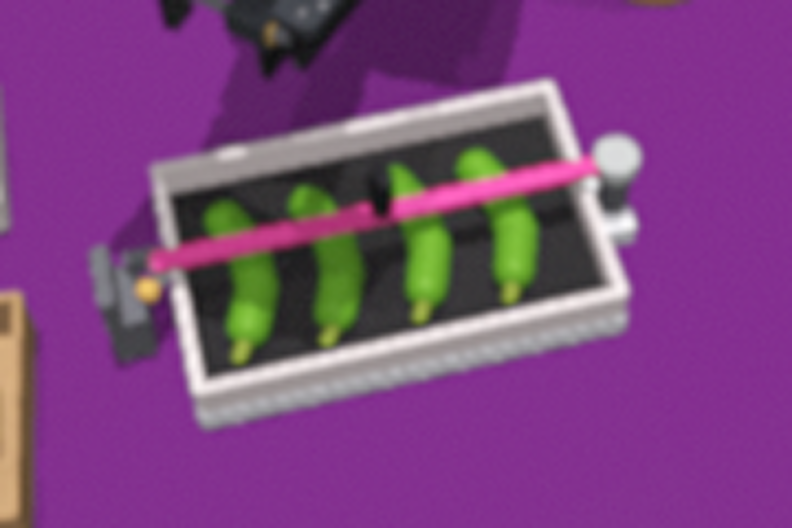

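Request:
move_arm(rows=[-24,-40,0,0,0,-0.04,0.4,-24,-40,0,0,0,-0.04,0.4,-24,-40,0,0,0,-0.04,0.4,-24,-40,0,0,0,-0.04,0.4,-24,-40,0,0,0,-0.04,0.4,0,0,0,0,0,0,0.4,0,0,0,0,0,0,0.4])

```text
time: 41.65
position: [0.3813, -0.2667, 0.2232]
tool_rot: [0.901, -0.434, -0.001, -0.001]
ft_force: [0.3, 0.1, 1.3]
grip_width: 0.0522
```

```bash
python3 look.py m1 | head -1; python3 - <<'E'
from h import *
o=robot.get_obs();w=robot.camera("wrist")
for n,z in [("hours_grip",.084),("warmth_mark",.054),("timer_box",0)]:
    for r in robot.spot_point("wrist",n)[:2]: print(n,r["conf"],r["at"],atz(w,r["at"],z,o),dep(w,r["at"],o))
cv2.imwrite("pics/m1b.png",cv2.resize(w["color"][60:260,150:400,::-1],None,fx=3,fy=3,interpolation=cv2.INTER_CUBIC))
E
```

```text
t 41.65 pos [ 0.3813 -0.2667  0.2232] yaw -51.5 w 0.0522 F [0.2585 0.103  1.2684] q [-0.8518  0.3134  1.818   0.0009  1.012   1.6173]
hours_grip 0.71 [260.7, 134.4] [ 0.4065 -0.3193  0.084 ] [ 0.4071 -0.3195  0.092 ]
warmth_mark 0.68 [231.2, 117.7] [ 0.4444 -0.3118  0.054 ] [ 0.4443 -0.3119  0.0555]
timer_box 0.62 [258.4, 128.4] [ 0.4081 -0.3217  0.    ] [ 0.4131 -0.3228  0.092 ]
```

View pics/m1b.png

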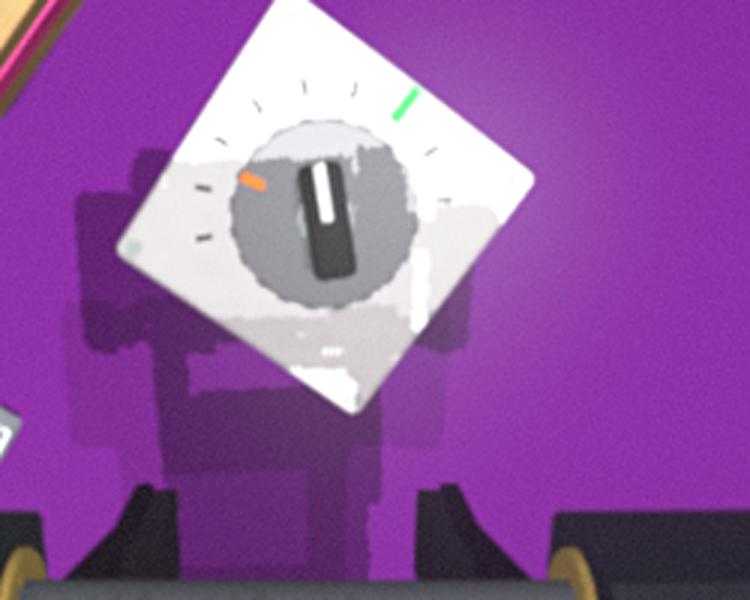

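```bash
python3 - <<'E'
from h import *
o=robot.get_obs();w=robot.camera("wrist")
f=lambda p,z: atz(w,(p[0]/3+150-.33,p[1]/3+60-.33),z,o)[:2]
A=f((326,213),.054);print("disc",A)
a,b=f((338,270),.092),f((320,168),.092);print("bar",(a+b)/2,np.degrees(np.arctan2(*(b-a)[::-1])),np.linalg.norm(b-a))
a2,b2=f((326,222),.092),f((320,166),.092);print("stripe",a2,np.degrees(np.arctan2(*(b2-a2)[::-1])))
g=f((406,105),.04);C=(A+(a+b)/2)/2
for c in (A,(a+b)/2): print("green",g,np.degrees(np.arctan2(*(g-c)[::-1])))
r1,r2=f((397,118),.04),f((415,92),.04);print("green line",np.degrees(np.arctan2(*(r2-r1)[::-1])))
# box corners z .04
P=[f(p,.04) for p in ((533,180),(355,412),(118,248))];print(P,(P[0]+P[2])/2)
for u,v in ((P[0],P[1]),(P[1],P[2])):d=v-u;print(np.degrees(np.arctan2(d[1],d[0])),np.linalg.norm(d))
# white stripe by mask
im=w["color"];hsv=cv2.cvtColor(im,cv2.COLOR_RGB2HSV)
m=cv2.inRange(hsv,np.array((40,80,120)),np.array((85,255,255)));m[:60]=0;m[150:]=0;m[:,:150]=0
ys,xs=np.where(m>0);print(len(xs),xs.mean(),ys.mean());gg=atz(w,(xs.mean(),ys.mean()),.04,o)[:2]
for c in (A,(a+b)/2): print(np.degrees(np.arctan2(*(gg-c)[::-1])))
E
```

```text
disc [ 0.4102 -0.3199]
bar [ 0.4101 -0.3194] -40.44695272272041 0.03656745428633236
stripe [ 0.4105 -0.3181] -44.4681017089496
green [ 0.4115 -0.3738] -88.67142569666387
green [ 0.4115 -0.3738] -88.52989189513778
green line -85.82455196236768
[array([ 0.3507, -0.3849]), array([ 0.3437, -0.2602]), array([ 0.4694, -0.2529])] [ 0.41   -0.3189]
93.19368100729017 0.12493380304496574
3.315105262051148 0.12593804799999145
31 285.4193548387097 94.90322580645162
-89.28332923272374
-89.13681251772907
```

Request:
move_arm(rows=[15,-26,-10,0,0,0.08,0.45,14,-27,-30,0,0,0.08,0.45,0,0,-30,0,0,0,0.45,0,0,-20,0,0,0,0.45,0,0,0,0,0,0,0.45,0,0,0,0,0,0,0.45])

```text
time: 42.55
position: [0.4111, -0.3194, 0.1336]
tool_rot: [0.933, -0.359, -0.0, -0.0]
ft_force: [-0.9, -0.3, 0.3]
grip_width: 0.048
```

```bash
python3 look.py m2 | head -1
```

```text
t 42.55 pos [ 0.4111 -0.3194  0.1336] yaw -42.1 w 0.0480 F [-0.8908 -0.3088  0.3187] q [-0.8754  0.5195  1.7781  0.0001  0.8446  1.4303]
```

View pics/m2.png

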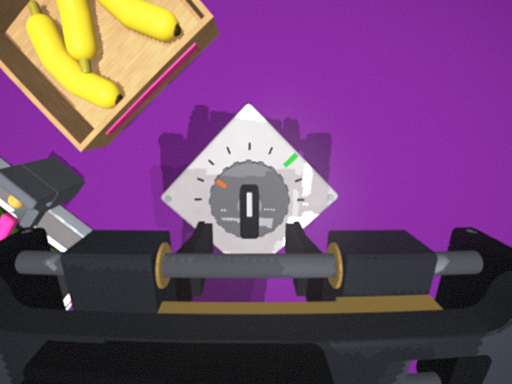

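Request:
move_arm(rows=[-1,0,-30,0,0,0,0.5,0,0,-25,0,0,0,0.5,0,0,-9,0,0,0,0.5,0,0,0,0,0,0,0.5,0,0,0,0,0,0,1,0,0,0,0,0,0,1,0,0,0,0,0,0,1,0,0,0,0,0,0,1,0,0,0,0,0,0,1,0,0,0,0,0,0,1,0,0,0,0,0,0,1], grip_force=20)

```text
time: 43.7
position: [0.4107, -0.3196, 0.0702]
tool_rot: [0.933, -0.36, 0.001, -0.0]
ft_force: [3.1, 4.3, 4.9]
grip_width: 0.0157
```

Request:
move_arm(rows=[0,0,0,0,0,-0.1,1,0,0,0,0,0,-0.1,1,0,0,0,0,0,-0.1,1,0,0,0,0,0,-0.1,1,0,0,0,0,0,-0.1,1,0,0,0,0,0,-0.1,1,0,0,0,0,0,-0.1,1,0,0,0,0,0,-0.1,1,0,0,0,0,0,-0.01,1,0,0,0,0,0,0,1])

```text
time: 44.7
position: [0.4095, -0.3201, 0.0702]
tool_rot: [0.716, -0.698, 0.0, 0.0]
ft_force: [-0.4, 1.0, 4.6]
grip_width: 0.0161
```

```bash
python3 look.py m3 | head -1
```

```text
t 44.70 pos [ 0.4095 -0.3201  0.0702] yaw -88.6 w 0.0161 F [-0.4134  1.0003  4.5849] q [-0.8785  0.628   1.8211 -0.0007  0.6923  2.239 ]
```

View pics/m3.png

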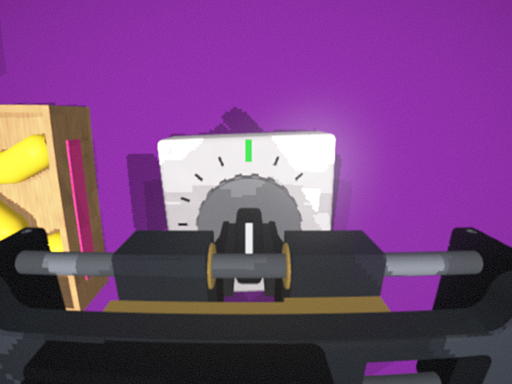

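Pointer stripe (column ≈249) lines up with the green mark (column ≈248). Release and rise straight up.

Request:
move_arm(rows=[0,0,0,0,0,0,0.75,0,0,0,0,0,0,0.5,0,0,0,0,0,0,0.5,0,0,0,0,0,0,0.5,0,0,20,0,0,0,0.5,0,0,40,0,0,0,0.5,0,0,45,0,0,0,0.5,0,30,45,0,0,0,0.5,0,30,0,0,0,0,0.5,0,0,0,0,0,0,0.5])

```text
time: 45.75
position: [0.4089, -0.2589, 0.2173]
tool_rot: [0.717, -0.697, -0.0, -0.0]
ft_force: [-1.1, 0.2, 0.1]
grip_width: 0.0434
```

```bash
python3 look.py m4 | head -1; python3 - <<'E'
from h import *
o=robot.get_obs();w=robot.camera("wrist")
cv2.imwrite("pics/m4b.png",cv2.resize(w["color"][60:260,130:380,::-1],None,fx=3,fy=3,interpolation=cv2.INTER_CUBIC))
for r in robot.spot_point("wrist","warmth_mark")[:2]: print(r,atz(w,r["at"],.054,o))
for r in robot.spot_point("wrist","hours_grip")[:2]: print(r,atz(w,r["at"],.084,o))
c=robot.camera("scene");cv2.imwrite("pics/m4s.png",c["color"][:,:,::-1])
hsv=cv2.cvtColor(w["color"],cv2.COLOR_RGB2HSV)
m=cv2.inRange(hsv,np.array((5,120,150)),np.array((18,255,255)));m[:60]=0;m[230:]=0;m[:,:180]=0;m[:,330:]=0
ys,xs=np.where(m>0)
if len(xs):
  p=atz(w,(xs.mean(),ys.mean()),.054,o)[:2];print("orange",xs.mean(),ys.mean(),p,np.degrees(np.arctan2(*(p-[.410,-.3197])[::-1])))
E
python3 tops.py
```

```text
t 45.75 pos [ 0.4089 -0.2589  0.2173] yaw -88.4 w 0.0434 F [-1.1186  0.1706  0.0973] q [-0.7963  0.3466  1.7832  0.0008  1.0126  2.3178]
{'at': [222.0, 138.2], 'conf': 0.83} [ 0.4421 -0.3118  0.054 ]
{'at': [250.5, 138.0], 'conf': 0.96} [ 0.4083 -0.3152  0.084 ]
orange 223.3793103448276 138.06896551724137 [ 0.4405 -0.312 ] 14.248900962319409
top
tray
mean [ 0.5777 -0.0236] mid [ 0.5782 -0.0246] ang -20.3 L 0.052 w 0.032 px [295. 180.] False
mean [ 0.5826 -0.0832] mid [ 0.5811 -0.0837] ang -24.4 L 0.049 w 0.032 px [312. 179.] False
mean [0.5705 0.0385] mid [0.5701 0.0378] ang -17.3 L 0.047 w 0.030 px [277. 182.] False
mean [0.5642 0.0998] mid [0.5632 0.0993] ang -21.4 L 0.051 w 0.031 px [259. 183.] False
mean [ 0.5174 -0.0892] mid [ 0.5179 -0.0891] ang 32.5 L 0.055 w 0.032 px [313. 197.] False
mean [ 0.5125 -0.0304] mid [ 0.5136 -0.0305] ang 35.3 L 0.054 w 0.031 px [296. 198.] False
mean [0.5049 0.0304] mid [0.5051 0.0302] ang 33.4 L 0.055 w 0.032 px [279. 200.] False
mean [0.4992 0.0908] mid [0.5007 0.0904] ang 35.6 L 0.052 w 0.030 px [262. 202.] False
basket
mean [ 0.6357 -0.3194] mid [ 0.6268 -0.3261] ang -56.4 L 0.158 w 0.147 px [378. 165.] False
table
scene
tray
mean [0.4841 0.0864] mid [0.4827 0.0876] ang 89.9 L 0.035 w 0.025 px [258. 187.] False
mean [ 0.4968 -0.0354] mid [ 0.4965 -0.0343] ang 85.3 L 0.031 w 0.023 px [220. 195.] False
mean [ 0.5015 -0.0939] mid [ 0.5016 -0.0916] ang 73.7 L 0.035 w 0.027 px [201. 199.] False
mean [0.5529 0.1015] mid [0.5554 0.1034] ang -7.6 L 0.075 w 0.031 px [266. 205.] False
mean [0.5587 0.0404] mid [0.5603 0.0412] ang -7.7 L 0.073 w 0.030 px [247. 209.] False
mean [ 0.567  -0.0219] mid [ 0.5698 -0.0219] ang -8.5 L 0.076 w 0.032 px [227. 214.] False
mean [ 0.5714 -0.0811] mid [ 0.5731 -0.0802] ang -9.0 L 0.071 w 0.033 px [207. 218.] False
basket
mean [ 0.6329 -0.3155] mid [ 0.6539 -0.3104] ang -75.7 L 0.131 w 0.073 px [128. 250.] False
table
```

View pics/m4b.png

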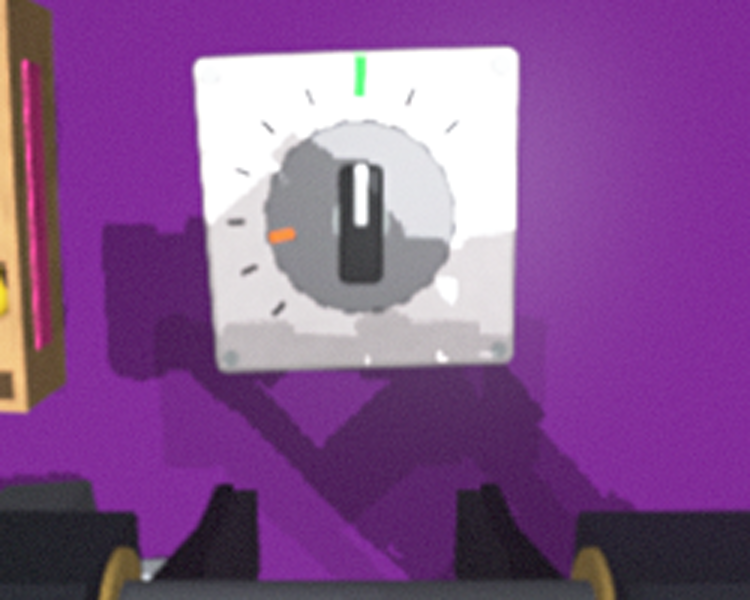

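View pics/m4s.png

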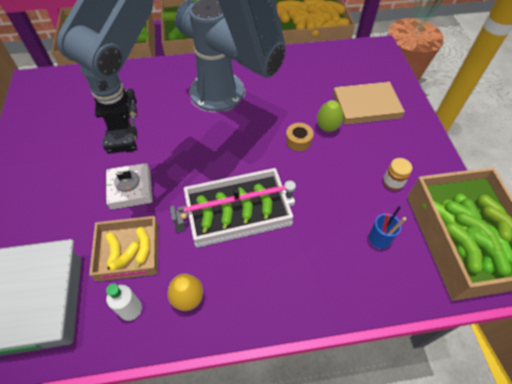

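```bash
python3 - <<'E'
from h import *
c=robot.camera("top")
hsv=cv2.cvtColor(c["color"],cv2.COLOR_RGB2HSV)
m=cv2.inRange(hsv,np.array((160,110,150)),np.array((176,255,255)));m[:150]=0;m[230:]=0;m[:,:230]=0;m[:,345:]=0
ys,xs=np.where(m>0);P=np.array([atz(c,(x,y),.075)[:2] for x,y in zip(xs,ys)])
v=cv2.fitLine(P.astype(np.float32),cv2.DIST_HUBER,0,.001,.001).ravel();print(len(P),v,"bar deg",np.degrees(np.arctan2(v[1],v[0])),P.min(0),P.max(0))
for b in blobs(c,"ripe",.019,(.54,.74,-.43,-.2)):pass
R=cv2.inRange(hsv,*[np.array(v) for v in RNG["ripe"]]);G=cv2.inRange(hsv,*[np.array(v) for v in RNG["green"]])
for nm,M,bx in (("ripe",R,(350,140,410,195)),("green",G,(245,160,330,220))):
    x0,y0,x1,y1=bx;ys,xs=np.where(M[y0:y1,x0:x1]>0);h=[dep(c,(x+x0,y+y0))[2] for x,y in zip(xs,ys)];print(nm,np.percentile(h,[5,50,95,100]))
E
```

```text
357 [ 0.1037 -0.9946  0.5382  0.0033] bar deg -84.049545 [ 0.5145 -0.1411] [0.5597 0.1544]
ripe [0.0039 0.0295 0.0527 1.5931]
green [0.0204 0.0436 0.0516 1.5931]
```

```bash
python3 -c "
from rig import robot
print(robot.hand_in())"
```

```text
the job is handed in; nothing more can be done
None
```

The job is done and handed in at about 46 s of the 210 s allowed. `hand_in` gave no verdict.

- **Ripe bananas:** All three are in the cardboard sale tray. The grip slackened while I carried the third one, and it fell into the tray from above. It lies inside at a slant, with one end resting on a neighbour. The highest point measured there was about 53 mm, against a 50 mm rim.
- **Green bananas:** All four lie flat side by side in the ripening tray, within about 2° of the tray's front-to-back direction and under the bar.
- **Keeper bar:** I swung it shut until it met its stop, where the last push of about 17 N moved it no further. After I let go, the top camera measured the bar at -84.0°. The tray's own axis puts the shut position at -84°.
- **Timer:** The white pointer lines up with the green mark, at about -88.5° against -88.4° expected. The orange mark on the grey outer knob reads about 13–14° before and after, which is within measuring error, so I take it as not shifted.

I handled nothing else on the counter and saw nothing out of place in the last pictures, though I did not measure those positions again.

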